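Shut the medicine box and hold its sprung lock turned

ROBOT

A 7-joint arm with a two-finger parallel gripper is mounted at the origin on the work surface. World frame = base frame: x ahead of the robot, y to its left, z up, the work surface at z = 0. Lengths are in m, angles in rad, forces in N, time in s.
With the tool pointing down it reaches from about 0.4 to 0.75 m from the base axis. Payload 19.5 kg.
Tool frame: the origin (TCP) lies on the centre line of the jaws, within the pads' length; the fingertips stand 14 mm ahead of it and the grasp point (between the pads) lies 5 mm behind it; z points along the fingers, y is the direction in which the jaws open and shut (so a half turn about z gives the same grasp; the last joint's range is limited). The gripper opens to 85 mm and grips with 20 to 120 N. Pads are 22 mm wide; open, the fingers measure 114 mm over their backs; the gripper's body (76 mm by 85 mm) begins 54 mm behind the grasp point. The pads swing forward as they close: fully open they stand 13 mm farther back than shut.
Start: joints at [1.233, 0.707, -0.028, 1.485, 0.022, 0.951, -0.075], TCP at [0.168, -0.55, 0.245] pointing down, gripper open.
Joint ranges: [-2.71, 2.71], [-0.32, 2.16], [-1.57, 1.52], [0, 2.45], [-1.46, 4.6], [0, 2.02], [-2.83, 2.83]. Speed limits (rad/s): [1.89, 1.89, 2.57, 2.57, 3.01, 3.01, 3.01].

INTERFACE

Orientations are given as a rotation vector (axis times angle).
In Python, from workcell import bot gives the robot as it stands. The module is installed in compiled form; this text tells all that it offers.
- The arm moves only by the tool arm_command, never from a script. Its argument "rows" is a list of rows, each an object of numbers: "dx", "dy", "dz": the shift along the tool's x, y, z in cm; "ax", "ay", "az": the turn, a rotation vector about the tool's x, y, z in rad; "gripper": the opening, from -1 (shut) to 1 (fully open). A call has 1 to 12 rows; each row is the pose to reach, as a shift and turn from the pose measured when the call began, along the tool's axes at that moment; what a row does not reach only later rows make up. A row lasts 1/10 s, in which the tool goes at most 50 mm and 8.59 degrees, less where a joint would pass 70% of its speed; a pose out of reach is approached as far as the arm can. A call with a gripper value outside its range is refused whole. The fingers move at their own pace and stop on an object; "force" is the grip in N (left out, the last holds). Time passes only in rows, so rows that repeat a pose let the fingers close. It gives the time, the measured TCP pose, the force and the opening at its end, in the units of the state.
- bot.sense(): the state, without advancing time (a new reading comes with each control period).
- bot.get_image(name): name is "scene" or "top" or "wrist"; returns the picture (384x512x3 uint8, red, green, blue); there is no depth.
- bot.camera_params(name): a dict with "camera_matrix" (3x3 intrinsics, pixels), "rvec" (rotation vector, rad) and "tvec" (3), from world to camera coordinates, as OpenCV has them. Camera axes: x right, y down, z forward; pixel columns grow to the right and rows downward; lengths in m; the calibration is good to about 2 mm. The wrist camera is an equidistant fisheye: a pixel r from the principal point sees the ray r / f radians off the axis. A picture is of the moment at which its call begins: read the wrist's pose just before it. camera_params takes no time and is no camera call; for the wrist camera it gives the pose at the moment of the call.
- bot.job_done(): hands the job in, once; it reports no verdict.
Trained networks look in the newest picture that a camera, given by its name, has taken for a name from the list of things; names that differ only in an ending like _2 or _b are one class to them, and where a whole thing is asked for, a point or a joint stands for the part that bears it (a point fixed in the world has none). Each returns a list of dicts, best first, with "p" (0 to 1); they miss things now and then, are a little off and sometimes report something else, mostly with a low value. They report only what shows in the picture. A call takes as long as a camera call. They do not tell look-alikes from the thing itself.
- bot.search_frame(query, camera): "xy" ([column, row] in pixels, amid what is visible of it).
- bot.spot_point(query, camera): "xy" ([column, row] in pixels: a listed point, or the origin of a listed thing).
The state is a dict: "clock": time; "joints": joint angles; "joint_vel": joint speeds; "tau": joint torques, N m; "tool_pos": TCP position; "eef_rot": TCP orientation; "contact_force": force on the tool from outside, world axes, zero at the start; "moment": the same for the moment, N m; "grip_width": finger opening in m.
Only numpy, scipy, OpenCV 4.12 (cv2) and the standard library are available. Lean on these libraries where they do the work, as an engineer would, in place of code of your own. Each camera call takes 0.05 s, during which the arm holds its last target.

TASK

Lower the open lid of the grey medicine box until it is fully shut, then take the key out of its wooden block, push it fully home in the lock in front of the lid (the pins are sticky: wiggle it a little or press firmly where it catches) and turn it a quarter turn clockwise, so that the latch arm swings over the lid's edge and the box can be padlocked. The lock springs back by itself, so finish with the key still gripped and held at the full quarter turn, with the lid shut. Leave the basket, the bowl and the things in them where they are.

Things in the scene. Friction and masses are not known exactly. Their poses are not given: they have to be found in the camera images.
- lid (a joint): Angle of the flat steel lid of the medicine box (0 = shut, about 1.0 to 1.35 rad open at the start, stop at 1.6). Stiff hinge with 0.33 N m of friction: it stays where it is left and must be pushed down all the way; about 4 N at 100 mm from the hinge.
- medbox: Grey steel medicine box, does not move: 150 (x) x 190 (y) x 90 mm high, origin under its centre; x points from its front, where the lock is, to the hinge at its far edge. The lock is in a dark steel block (60 x 60 x 98 mm high) against the middle of its front.
- lid_hinge (a point): On the hinge line, mid-length, at the lid's underside, 90.5 mm above the table. The lid is a plate 150 mm (hinge to free edge) x 190 x 8 mm. Axes turn with the lid: y along the hinge, -x in the plate towards the free edge, z out of the outer (upper) face. Shut: x level, as medbox. Open: free edge raised, outer face looks up and away from the lock.
- lid_edge (a point): Middle of the lid's free edge, on its outer face (150 mm from the hinge line). Axes as lid_hinge.
- keyway (a point): Mouth centre of the keyway, a slot 12.2 (x) x 5.2 mm (y), 34 mm deep, countersunk 3 mm, in the upward-facing brass plug (24 mm square), 106 mm above the table, 30 mm in front of the shut lid's edge. Axes turn with the plug: z up, x as medbox at the start. Two sticky pins stand in its narrow ends 14 and 22 mm down; each takes about 4 to 16 N to push past.
- latch_end (a point): Outer end of the steel latch arm on the plug (16 mm wide, 4 mm thick, top 2 mm below the keyway mouth), 48 mm from the plug's axis along the keyway's +y; off to the side at the start, over the lid's edge after the quarter turn.
- lock (a joint): Turn of the lock plug and latch arm, clockwise seen from above: 0 at the start, stop at 1.62 rad; a quarter turn is 1.57. A spring turns it back with 0.01 to 0.06 N m, so it must be held. The key has about 0.12 rad of play in the slot, so the plug lags behind the key.
- key_center (a point): Centre of the key's head, half-way up: black plastic, 32 (x) x 10 (y) x 36 mm tall (z), to be gripped firmly (40 N is safe) across its 10 mm. z points from tip to head (up at the start). The key is the same either way round, about 40 g, and stands loose and upright in the wooden block. Fully home in the lock, the head's lower end is 8 mm above the keyway mouth.
- key_tip (a point): Tip of the key's blade, 60 mm below the centre of the head along the key's z; axes as key_center. Straight steel blade 11 (x) x 4 mm (y), 42 mm long, its last 5 mm pointed across x. At the start 28 mm of it is in the wooden block's slot and 14 mm bare; fully home in the lock, 34 mm is in.
- stand: Fixed wooden block, 60 x 60 x 45 mm high, origin under its centre, with the key standing in a slot in the middle of its top (slot's long side along x).
- basket: Pink slatted basket, 150 x 200 x 90 mm high, origin under its centre; bystander.
- teether_mid (a point): Middle of the turquoise teether ring (72 mm across, 14 mm thick) lying in the basket; bystander.
- bowl: Small aluminium bowl, 110 mm across, 45 mm high, origin under its centre; bystander.
- ball_center (a point): Centre of the rattle ball (40 mm) lying in the bowl; bystander.
Things that resemble listed ones, but are neither listed nor needed, are in the scene too. Of the things like the part that bears key_center, leave any that is purple; of the rest the smaller one is meant.

How it is judged:
By the outcome, as a careful person would: the job done as asked, in the order asked, and still so for the second after the job is handed in, while the arm keeps its last pose, push and grip.
It also fails if it takes over 67 s, if anything falls off the work surface, if the arm or the gripper's body presses on something with over 40 N, if the wrist force passes 120 N, or if a joint passes its speed limit or range.

## Working session

There is one attempt and no reset: what is moved stays moved. The work goes in short steps, Python scripts to look and compute and a tool call to move; the robot and the scene stay as the last step left them, time stands still between calls to the robot, and variables do not carry over. Pictures are saved under pics/ and viewed, and the job is handed in when it is done.

Besides the shell and the picture viewer there is one more tool, called after "Emit:" as name(argument=value, ...), one argument or row to a line, values as JSON. arm_command: Moves the arm, as the interface text tells. Its arguments: {"type":"object","properties":{"rows":{"type":"array","items":{"type":"object","properties":{"dx":{"type":"number"},"dy":{"type":"number"},"dz":{"type":"number"},"ax":{"type":"number"},"ay":{"type":"number"},"az":{"type":"number"},"gripper":{"type":"number"}}}},"force":{"type":"number"}},"required":["rows"]}

```bash
mkdir -p pics; cat > h.py <<'E'
import numpy as np, cv2
from workcell import bot
def snap(c,name):
    im=bot.get_image(c); cv2.imwrite('pics/'+name,im[:,:,::-1]); return im
def cam(c):
    p=bot.camera_params(c); K=np.array(p['camera_matrix']);R,_=cv2.Rodrigues(np.array(p['rvec'],float));t=np.array(p['tvec'],float).reshape(3)
    return K,R,t
def ray(c,xy,P=None):
    K,R,t=P or cam(c); x=(xy[0]-K[0,2])/K[0,0]; y=(xy[1]-K[1,2])/K[1,1]
    if c=='wrist':
        r=np.hypot(x,y); s=np.sin(r)/r if r>1e-9 else 1; d=np.array([x*s,y*s,np.cos(r)])
    else: d=np.array([x,y,1.]);
    d/=np.linalg.norm(d); return -R.T@t, R.T@d
def atz(c,xy,z,P=None):
    o,d=ray(c,xy,P); return o+d*(z-o[2])/d[2]
def tri(rays):
    A=np.zeros((3,3));b=np.zeros(3)
    for o,d in rays:
        M=np.eye(3)-np.outer(d,d);A+=M;b+=M@o
    p=np.linalg.solve(A,b); res=[np.linalg.norm((np.eye(3)-np.outer(d,d))@(p-o)) for o,d in rays]
    return p,res
def proj(c,X,P=None):
    K,R,t=P or cam(c); q=R@np.asarray(X,float)+t
    if c=='wrist':
        r=np.hypot(q[0],q[1]); th=np.arctan2(r,q[2]); u=q[:2]/r*th if r>1e-9 else q[:2]*0
    else: u=q[:2]/q[2]
    return np.array([K[0,0]*u[0]+K[0,2],K[1,1]*u[1]+K[1,2]])
E
python3 - <<'E'
from h import *
import json
np.set_printoptions(precision=4,suppress=True)
for c in ['scene','top','wrist']:
    snap(c,c+'0.png'); K,R,t=cam(c); print(c,K[0,0],-R.T@t,R[2])
    for q in ['key_center','key_tip','keyway','lid_edge','lid_hinge','latch_end','stand','medbox']:
        r=bot.spot_point(q,c); print(q,[(np.round(a['xy'],1).tolist(),round(a['p'],2)) for a in r[:4]])
s=bot.sense();print(s)
E
```

```text
scene 452.6353447011123 [1.2483 0.3408 0.7531] [-0.6883 -0.3315 -0.6453]
key_center [([416.0, 199.0], 0.75), ([364.6, 213.3], 0.54), ([405.0, 225.7], 0.46)]
key_tip [([358.1, 235.7], 0.82), ([406.1, 225.9], 0.8), ([396.1, 243.9], 0.52)]
keyway [([242.6, 178.3], 0.52), ([175.2, 174.2], 0.19)]
lid_edge [([205.2, 160.5], 0.81)]
lid_hinge [([198.6, 231.3], 0.98), ([379.4, 323.5], 0.6), ([395.2, 246.7], 0.26)]
latch_end [([256.7, 184.5], 0.63)]
stand [([396.1, 248.0], 0.76), ([174.6, 171.5], 0.71)]
medbox [([223.1, 238.3], 0.82)]
top 417.0845421852738 [0.4623 0.0046 1.0603] [ 0.0908  0.0217 -0.9956]
key_center [([170.3, 219.9], 0.61), ([130.8, 256.6], 0.47), ([133.1, 219.0], 0.43)]
key_tip [([143.0, 221.4], 0.6), ([142.0, 251.5], 0.48), ([186.1, 220.6], 0.48)]
keyway [([291.5, 198.9], 0.53)]
lid_edge [([295.3, 129.0], 0.85), ([389.5, 229.6], 0.71)]
lid_hinge [([292.0, 128.5], 0.92)]
latch_end [([271.5, 201.3], 0.67)]
stand [([145.1, 216.5], 0.76)]
medbox [([290.3, 162.4], 0.74), ([133.3, 216.8], 0.73)]
wrist 297.3186396354542 [ 0.2327 -0.5296  0.3738] [-0.2595 -0.0794 -0.9625]
key_center []
key_tip []
keyway []
lid_edge []
lid_hinge []
latch_end []
stand []
medbox []
{'clock': 1.35, 'joints': array([ 1.2333,  0.7065, -0.0276,  1.4846,  0.022 ,  0.9509, -0.0755]), 'joint_vel': array([-0.0007,  0.0005,  0.0017,  0.0001, -0.0007,  0.0013, -0.0005]), 'tau': array([ -0.0003, -88.2983,   1.2341, -23.6377,   0.017 ,   0.002 ,
        -0.    ]), 'tool_pos': array([ 0.1676, -0.55  ,  0.2452]), 'eef_rot': array([-3.1072, -0.4629, -0.    ]), 'contact_force': array([-0.5557, -0.4532, -0.8452]), 'moment': array([-0.004 , -0.0107,  0.0277]), 'grip_width': 0.08513767561596747}
```

```bash
python3 - <<'E'
import cv2
for n in ['scene0','top0']:
    im=cv2.imread(f'pics/{n}.png'); cv2.imwrite(f'pics/{n}b.png',cv2.resize(im,(800,600),interpolation=cv2.INTER_CUBIC))
im=cv2.imread('pics/scene0.png'); cv2.imwrite('pics/crop1.png',cv2.resize(im[150:310,310:510],(800,640))[:600])
im=cv2.imread('pics/top0.png'); cv2.imwrite('pics/crop2.png',cv2.resize(im[160:300,90:270],(770,600)))
E
```

```text
(no output)
```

View pics/scene0b.png

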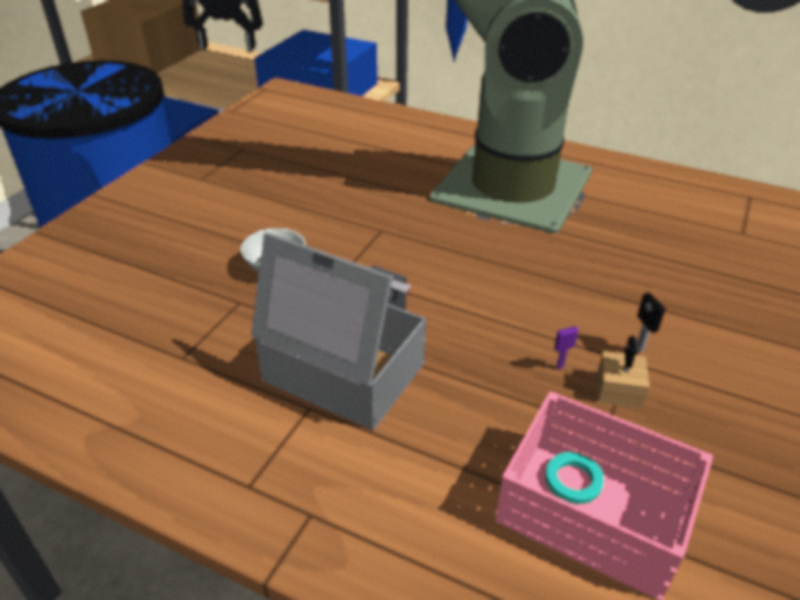

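View pics/top0b.png

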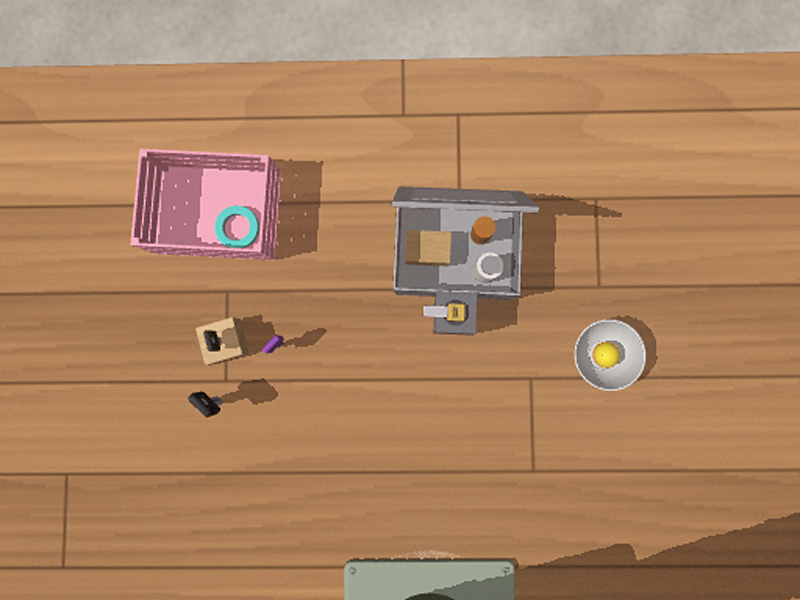

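View pics/crop1.png

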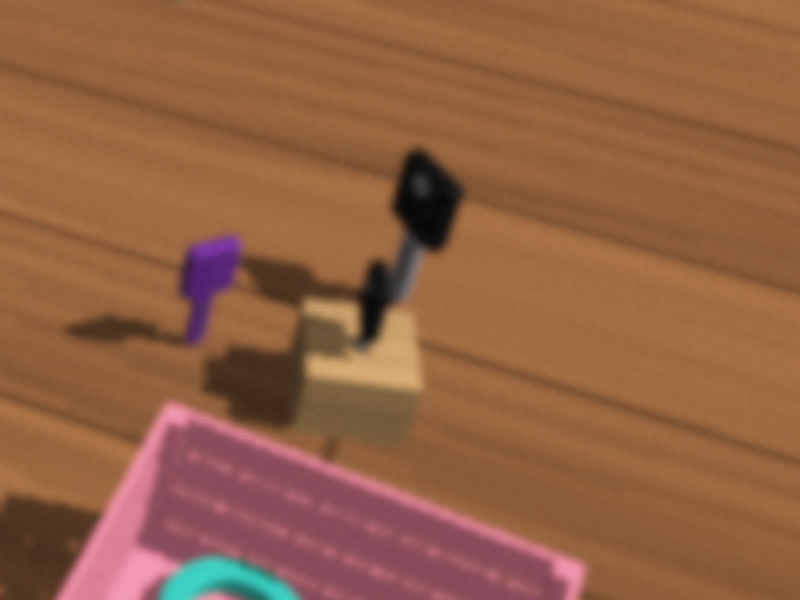

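View pics/crop2.png

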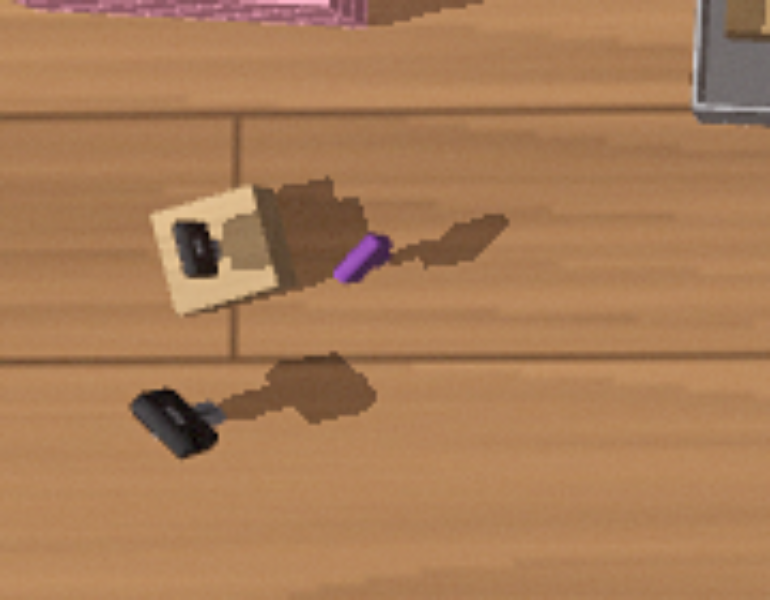

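Key look-alikes: a black key in the wooden block (scene ~(404,224), top ~(135,218)), a larger black one standing in front of it (scene ~(416,199), top ~(130,258)), and a purple one (scene ~(362,220), top ~(174,220)). The smaller black one in the block is the one meant, and the crop confirms it. The lid is open and the latch points left (+y).

```bash
python3 - <<'E'
from h import *
np.set_printoptions(precision=4,suppress=True)
T=lambda a,b:tri([ray('scene',a),ray('top',b)])
print('head',T((404.5,224.5),(135.5,218.3)))
print('head atz top .117', atz('top',(135.5,218.3),.109))
print('keyway',T((242.6,178.3),(291.5,198.9)), atz('top',(291.5,198.9),.106), atz('scene',(242.6,178.3),.106))
print('latch',T((256.7,184.5),(271.5,201.3)), atz('top',(271.5,201.3),.104))
print('hinge',T((198.6,231.3),(292,128.5)), atz('scene',(198.6,231.3),.0905))
print('edge',T((205.2,160.5),(295.3,129)))
im=bot.get_image('top'); cv2.imwrite('pics/crop3.png',cv2.resize(im[110:220,240:360,::-1],(654,600),interpolation=cv2.INTER_CUBIC))
im=bot.get_image('top'); cv2.imwrite('pics/crop5.png',cv2.resize(im[195:240,115:175,::-1],(800,600),interpolation=cv2.INTER_CUBIC))
im=bot.get_image('scene'); cv2.imwrite('pics/crop4.png',cv2.resize(im[140:280,150:290,::-1],(600,600),interpolation=cv2.INTER_CUBIC))
E
```

```text
head (array([0.474 , 0.3255, 0.0753]), [np.float64(0.0023830686169813973), np.float64(0.00238306861698133)])
head atz top .117 [0.4742 0.3122 0.109 ]
keyway (array([ 0.515 , -0.044 ,  0.1021]), [np.float64(0.001610387011266682), np.float64(0.0016103870112666727)]) [ 0.5154 -0.0452  0.106 ] [ 0.5189 -0.0401  0.106 ]
latch (array([ 0.5124, -0.0029,  0.096 ]), [np.float64(0.0037027649104729213), np.float64(0.003702764910472985)]) [0.5105 0.0005 0.104 ]
hinge (array([ 0.6874, -0.0539,  0.0775]), [np.float64(0.003887055711624295), np.float64(0.003887055711624317)]) [ 0.6994 -0.05    0.0905]
edge (array([ 0.6492, -0.0503,  0.2376]), [np.float64(0.0024523829847606696), np.float64(0.002452382984760623)])
```

View pics/crop3.png

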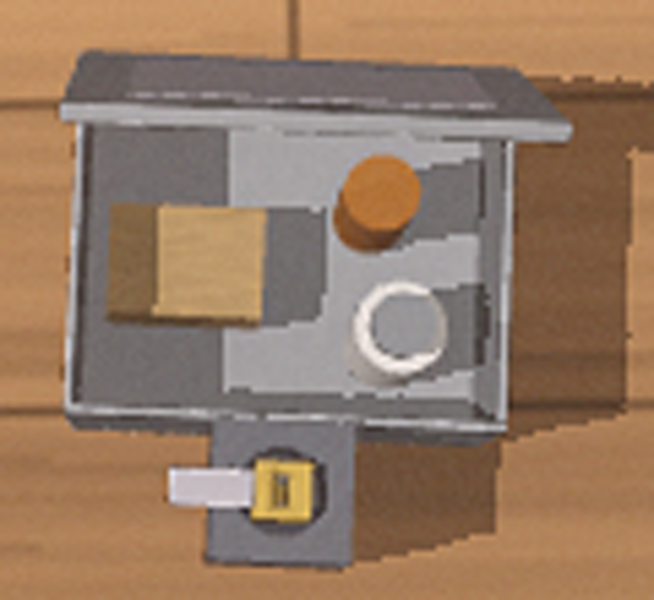

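View pics/crop4.png

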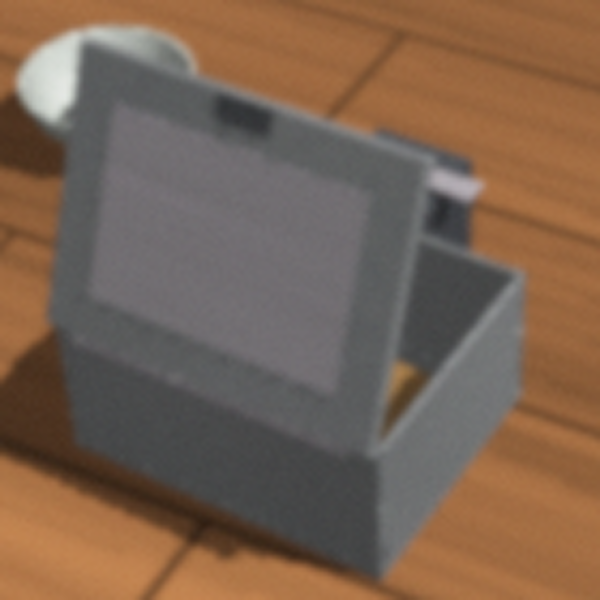

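View pics/crop5.png

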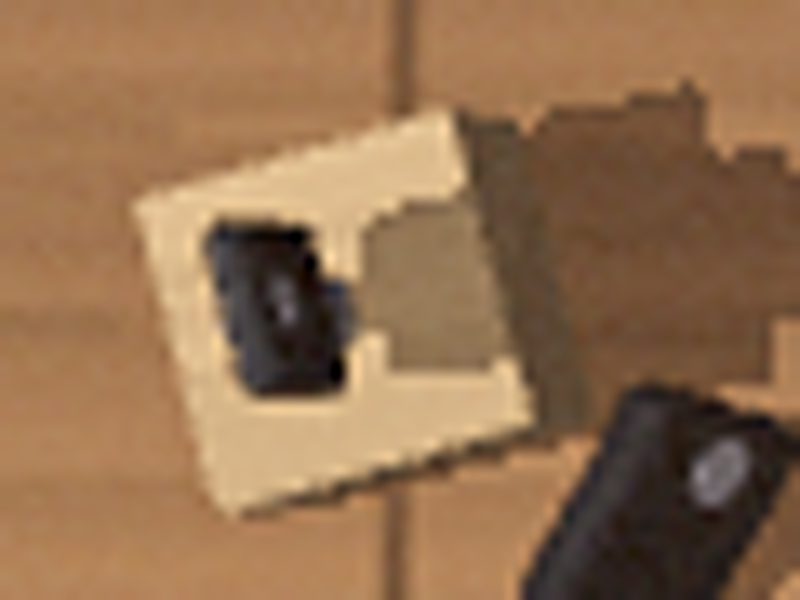

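```bash
python3 - <<'E'
from h import *
print(bot.sense()['clock'])
for i,c in enumerate(['scene','top']):
    im=snap(c,f'{c}1.png'); a=im[140:300,300:512] if c=='scene' else im[150:300,90:290]
    cv2.imwrite(f'pics/c1_{c}.png',cv2.resize(a[:,:,::-1],(795,596)))
print(bot.sense()['clock'])
E
```

```text
1.5
1.6
```

View pics/c1_top.png

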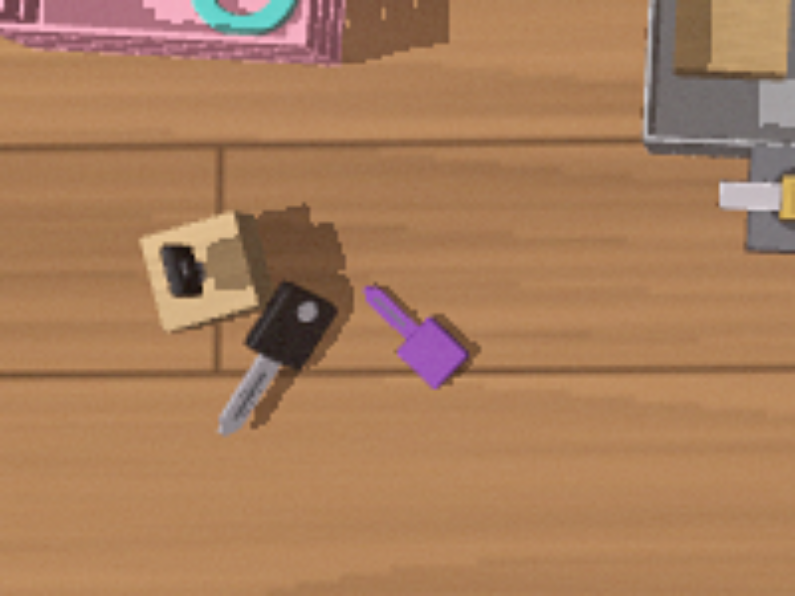

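View pics/c1_scene.png

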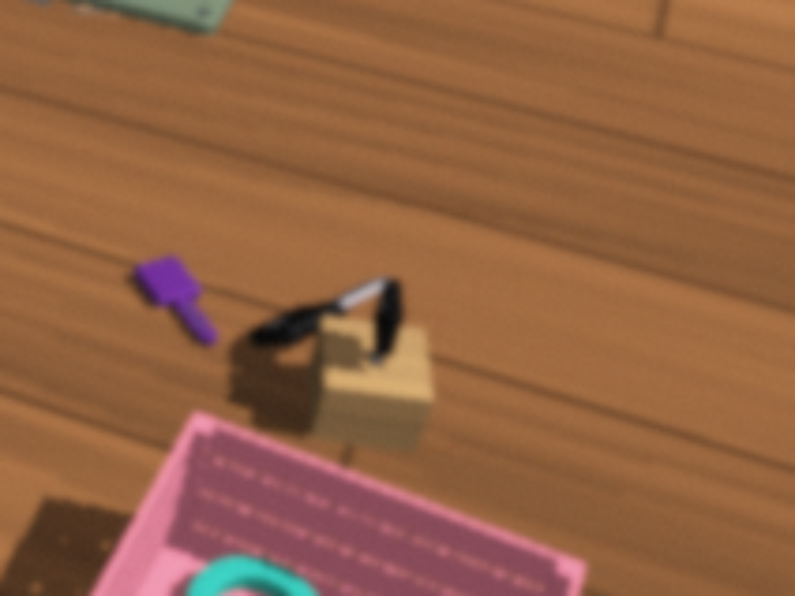

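The two decoy keys were still toppling in the first pictures and now lie flat. The black key still stands in the block (top ~(136,218)). Lid first. I'm writing a helper that turns a target pose into numbers for the move call.

```bash
cat >> h.py <<'E'
from scipy.spatial.transform import Rotation as Ro
def Rdown(yaw): # tool x at yaw, z down
    return np.array([[np.cos(yaw),np.sin(yaw),0],[np.sin(yaw),-np.cos(yaw),0],[0,0,-1.]])
def rel(p,yaw,s=None):
    s=s or bot.sense(); R0=Ro.from_rotvec(s['eef_rot']).as_matrix()
    d=R0.T@(np.asarray(p)-s['tool_pos'])*100; a=Ro.from_matrix(R0.T@Rdown(yaw)).as_rotvec()
    print('d',np.round(d,2).tolist(),'a',np.round(a,3).tolist(), 'n',max(np.linalg.norm(d)/5,np.linalg.norm(a)/.15).round(1))
def st():
    s=bot.sense(); R=Ro.from_rotvec(s['eef_rot']).as_matrix()
    print('t',round(s['clock'],2),'p',np.round(s['tool_pos'],4),'yaw',round(np.arctan2(R[1,0],R[0,0]),4),'zax',np.round(R[:,2],3),'F',np.round(s['contact_force'],1),'M',np.round(s['moment'],2),'w',round(s['grip_width'],4),'j',np.round(s['joints'],2)); return s
E
python3 - <<'E'
from h import *
s=st(); rel([.5,-.3,.33],.9,s); rel([.72,-.05,.33],1.5,s)
E
```

```text
t 1.6 p [ 0.1676 -0.55    0.2453] yaw 0.2958 zax [ 0.  0. -1.] F [-0.1 -0.6 -0.3] M [ 0.02  0.   -0.03] w 0.0853 j [ 1.23  0.71 -0.03  1.48  0.02  0.95 -0.08]
d [39.08, -14.23, -8.47] a [-0.0, -0.0, -0.604] n 8.5
d [67.41, -31.73, -8.47] a [-0.0, -0.0, -1.204] n 15.0
```

Emit:
arm_command(
  rows=[
    {"dx": 0,"dy": 0,"dz": -8.5,"ax": 0,"ay": 0,"az": -0.15,"gripper": -1},
    {"dx": 10,"dy": -4,"dz": -8.5,"az": -0.3,"gripper": -1},
    {"dx": 20,"dy": -8,"dz": -8.5,"az": -0.4,"gripper": -1},
    {"dx": 39,"dy": -14.2,"dz": -8.5,"az": -0.6,"gripper": -1},
    {"dx": 39,"dy": -14.2,"dz": -8.5,"az": -0.6,"gripper": -1},
    {"dx": 39,"dy": -14.2,"dz": -8.5,"az": -0.6,"gripper": -1},
    {"dx": 39,"dy": -14.2,"dz": -8.5,"az": -0.6,"gripper": -1},
    {"dx": 39,"dy": -14.2,"dz": -8.5,"az": -0.6,"gripper": -1},
    {"dx": 67.4,"dy": -31.7,"dz": -8.5,"az": -1.2,"gripper": -1},
    {"dx": 67.4,"dy": -31.7,"dz": -8.5,"az": -1.2,"gripper": -1},
    {"dx": 67.4,"dy": -31.7,"dz": -8.5,"az": -1.2,"gripper": -1},
    {"dx": 67.4,"dy": -31.7,"dz": -8.5,"az": -1.2,"gripper": -1},
  ],
  force=40,
)

```text
validation failed for argument at $.ro...
```

```bash
python3 - <<'E'
from h import *
s=st(); rel([.725,-.05,.33],1.5,s)
E
```

```text
t 1.6 p [ 0.1676 -0.55    0.2453] yaw 0.2958 zax [ 0.  0. -1.] F [-0.1 -0.6 -0.3] M [ 0.02  0.   -0.03] w 0.0853 j [ 1.23  0.71 -0.03  1.48  0.02  0.95 -0.08]
d [67.89, -31.58, -8.47] a [-0.0, -0.0, -1.204] n 15.1
```

Emit:
arm_command(
  rows=[
    {"dx": 0,"dy": 0,"dz": -8.5,"ax": 0,"ay": 0,"az": -0.15,"gripper": -1},
    {"dx": 10,"dy": -4,"dz": -8.5,"ax": 0,"ay": 0,"az": -0.3,"gripper": -1},
    {"dx": 20,"dy": -8,"dz": -8.5,"ax": 0,"ay": 0,"az": -0.4,"gripper": -1},
    {"dx": 30,"dy": -11,"dz": -8.5,"ax": 0,"ay": 0,"az": -0.6,"gripper": -1},
  ],
  force=40,
)

```text
clock: 2.0
tool_pos: [0.2847, -0.4584, 0.3205]
eef_rot: [2.861, 1.294, 0.0]
contact_force: [0.5, -0.5, -0.8]
grip_width: 0.0283
```

```bash
python3 - <<'E'
from h import *
s=st(); rel([.725,-.05,.33],1.5,s)
E
```

```text
t 2.0 p [ 0.2847 -0.4584  0.3205] yaw 0.8494 zax [ 0.001 -0.001 -1.   ] F [ 0.5 -0.5 -0.8] M [-0.03 -0.03 -0.04] w 0.0283 j [ 1.06  0.57 -0.19  1.48  0.11  1.09  0.13]
d [59.75, 6.09, -0.97] a [0.001, 0.001, -0.651] n 12.0
```

Emit:
arm_command(
  rows=[
    {"dx": 59.8,"dy": 6.1,"dz": -1,"ax": 0,"ay": 0,"az": -0.65,"gripper": -1},
    {"dx": 59.8,"dy": 6.1,"dz": -1,"ax": 0,"ay": 0,"az": -0.65,"gripper": -1},
    {"dx": 59.8,"dy": 6.1,"dz": -1,"ax": 0,"ay": 0,"az": -0.65,"gripper": -1},
    {"dx": 59.8,"dy": 6.1,"dz": -1,"ax": 0,"ay": 0,"az": -0.65,"gripper": -1},
    {"dx": 59.8,"dy": 6.1,"dz": -1,"ax": 0,"ay": 0,"az": -0.65,"gripper": -1},
    {"dx": 59.8,"dy": 6.1,"dz": -1,"ax": 0,"ay": 0,"az": -0.65,"gripper": -1},
    {"dx": 59.8,"dy": 6.1,"dz": -1,"ax": 0,"ay": 0,"az": -0.65,"gripper": -1},
    {"dx": 59.8,"dy": 6.1,"dz": -1,"ax": 0,"ay": 0,"az": -0.65,"gripper": -1},
    {"dx": 59.8,"dy": 6.1,"dz": -1,"ax": 0,"ay": 0,"az": -0.65,"gripper": -1},
    {"dx": 59.8,"dy": 6.1,"dz": -1,"ax": 0,"ay": 0,"az": -0.65,"gripper": -1},
    {"dx": 59.8,"dy": 6.1,"dz": -1,"ax": 0,"ay": 0,"az": -0.65,"gripper": -1},
    {"dx": 59.8,"dy": 6.1,"dz": -1,"ax": 0,"ay": 0,"az": -0.65,"gripper": -1},
  ],
)

```text
clock: 3.2
tool_pos: [0.7129, -0.0616, 0.3301]
eef_rot: [2.297, 2.142, 0.0]
contact_force: [0.7, -0.9, 0.6]
grip_width: 0.0002
```

```bash
python3 - <<'E'
from h import *
s=st(); rel([.725,-.05,.21],1.5,s)
snap('wrist','w2.png'); im=snap('scene','s2.png'); cv2.imwrite('pics/s2c.png',cv2.resize(im[60:300,80:400,::-1],(800,600)))
E
```

```text
t 3.2 p [ 0.7129 -0.0616  0.3301] yaw 1.5012 zax [ 0.001 -0.001 -1.   ] F [ 0.7 -0.9  0.6] M [-0.01  0.03 -0.01] w 0.0002 j [ 0.11  0.96 -0.3   0.57  0.24  1.63 -0.12]
d [1.24, 1.11, 12.01] a [0.001, 0.001, 0.001] n 2.4
```

View pics/s2c.png

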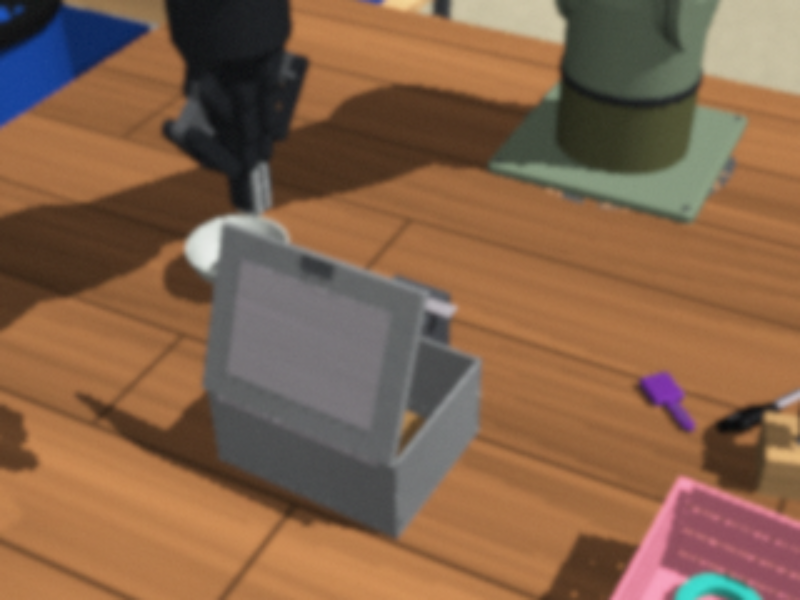

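View pics/w2.png

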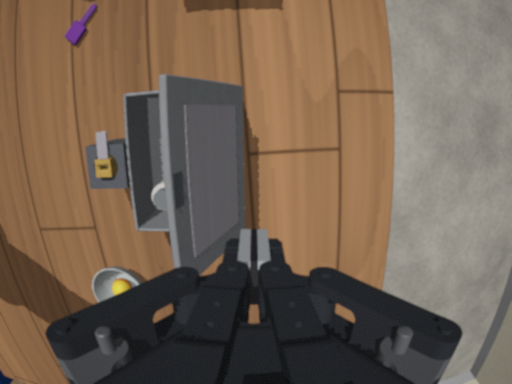

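Emit:
arm_command(
  rows=[
    {"dx": 1.2,"dy": 1.1,"dz": 3,"ax": 0,"ay": 0,"az": 0,"gripper": -1},
    {"dx": 1.2,"dy": 1.1,"dz": 8,"ax": 0,"ay": 0,"az": 0,"gripper": -1},
    {"dx": 1.2,"dy": 1.1,"dz": 12,"ax": 0,"ay": 0,"az": 0,"gripper": -1},
    {"dx": 1.2,"dy": 1.1,"dz": 12,"ax": 0,"ay": 0,"az": 0,"gripper": -1},
  ],
)

```text
clock: 3.7
tool_pos: [0.7237, -0.0491, 0.2037]
eef_rot: [-2.29, -2.142, 0.008]
contact_force: [0.2, 0.0, 0.9]
grip_width: 0.0001
```

```bash
python3 - <<'E'
from h import *
s=st()
# arc
R0=Ro.from_rotvec(s['eef_rot']).as_matrix()
hx,hz=.694,.0905
for th in np.arange(1.3,-.01,-.1):
    c=np.array([hx,hz])+.108*np.array([-np.cos(th),np.sin(th)])+.008*np.array([np.sin(th),np.cos(th)])
    p=np.array([c[0]+.014,-.05,c[1]+.014]); print(round(th,2),np.round(p,3),np.round(R0.T@(p-s['tool_pos'])*100,1))
E
```

```text
t 3.7 p [ 0.7237 -0.0491  0.2037] yaw 1.5041 zax [-0.008  0.001 -1.   ] F [0.2 0.  0.9] M [-0.    0.01  0.  ] w 0.0001 j [ 0.11  1.04 -0.3   0.81  0.26  1.33 -0.18]
1.3 [ 0.687 -0.05   0.211] [-0.3 -3.7 -0.7]
1.2 [ 0.676 -0.05   0.208] [-0.4 -4.7 -0.4]
1.1 [ 0.666 -0.05   0.204] [-0.5 -5.7 -0. ]
1.0 [ 0.656 -0.05   0.2  ] [-0.5 -6.7  0.5]
0.9 [ 0.647 -0.05   0.194] [-0.6 -7.6  1. ]
0.8 [ 0.638 -0.05   0.188] [-0.7 -8.5  1.7]
0.7 [ 0.631 -0.05   0.18 ] [-0.7 -9.3  2.4]
0.6 [ 0.623 -0.05   0.172] [ -0.8 -10.    3.2]
0.5 [ 0.617 -0.05   0.163] [ -0.8 -10.6   4.1]
0.4 [ 0.612 -0.05   0.154] [ -0.8 -11.1   5.1]
0.3 [ 0.607 -0.05   0.144] [ -0.9 -11.6   6.1]
0.2 [ 0.604 -0.05   0.134] [ -0.9 -11.9   7.1]
0.1 [ 0.601 -0.05   0.123] [ -0.9 -12.1   8.1]
-0.0 [ 0.6   -0.05   0.112] [ -0.9 -12.3   9.2]
```

Push along the arc, one degree-of-freedom step per row.

Emit:
arm_command(
  rows=[
    {"dx": -0.3,"dy": -2.5,"dz": -0.6,"ax": 0,"ay": 0,"az": 0,"gripper": -1},
    {"dx": -0.4,"dy": -4.7,"dz": -0.4,"ax": 0,"ay": 0,"az": 0,"gripper": -1},
    {"dx": -0.5,"dy": -5.7,"dz": 0,"ax": 0,"ay": 0,"az": 0,"gripper": -1},
    {"dx": -0.5,"dy": -6.7,"dz": 0.5,"ax": 0,"ay": 0,"az": 0,"gripper": -1},
    {"dx": -0.6,"dy": -7.6,"dz": 1.0,"ax": 0,"ay": 0,"az": 0,"gripper": -1},
    {"dx": -0.7,"dy": -8.5,"dz": 1.7,"ax": 0,"ay": 0,"az": 0,"gripper": -1},
    {"dx": -0.7,"dy": -9.3,"dz": 2.4,"ax": 0,"ay": 0,"az": 0,"gripper": -1},
    {"dx": -0.8,"dy": -10,"dz": 3.2,"ax": 0,"ay": 0,"az": 0,"gripper": -1},
    {"dx": -0.8,"dy": -10.6,"dz": 4.1,"ax": 0,"ay": 0,"az": 0,"gripper": -1},
    {"dx": -0.8,"dy": -11.1,"dz": 5.1,"ax": 0,"ay": 0,"az": 0,"gripper": -1},
  ],
)

```text
clock: 4.7
tool_pos: [0.613, -0.0501, 0.156]
eef_rot: [-2.293, -2.143, 0.005]
contact_force: [0.2, -0.6, 1.7]
grip_width: 0.0002
```

```bash
python3 - <<'E'
from h import *
s=st(); rel([.6,-.05,.112],1.5,s)
snap('wrist','w3.png'); im=snap('scene','s3.png'); cv2.imwrite('pics/s3c.png',cv2.resize(im[60:300,80:400,::-1],(800,600)))
E
```

```text
t 4.7 p [ 0.613  -0.0501  0.156 ] yaw 1.5034 zax [-0.004 -0.    -1.   ] F [ 0.2 -0.6  1.7] M [0.01 0.05 0.04] w 0.0002 j [ 0.17  0.89 -0.29  1.42  0.3   0.88 -0.28]
d [-0.07, -1.28, 4.41] a [-0.004, 0.0, 0.003] n 0.9
```

View pics/s3c.png

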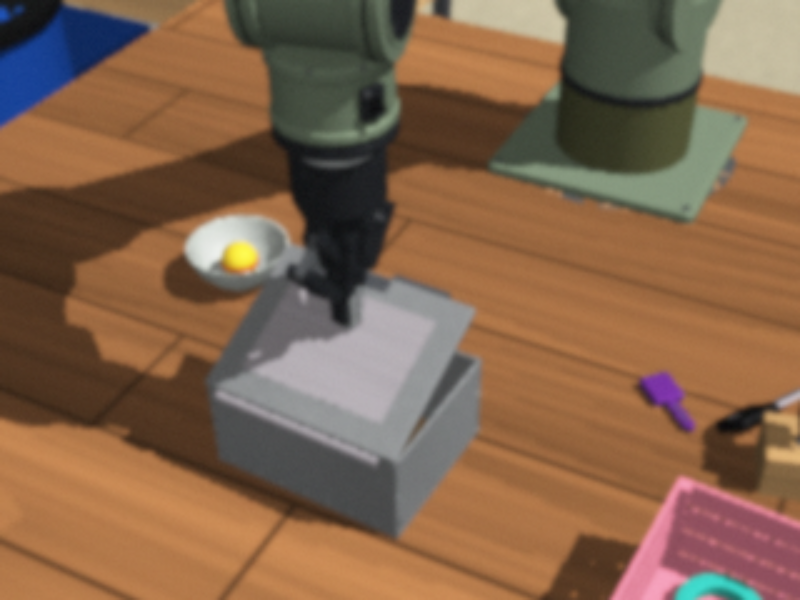

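Lid is following the fingers. On to shut, with a slight overpress.

Emit:
arm_command(
  rows=[
    {"dx": 0,"dy": -0.5,"dz": 1.0,"ax": 0,"ay": 0,"az": 0,"gripper": -1},
    {"dx": 0,"dy": -0.8,"dz": 2.0,"ax": 0,"ay": 0,"az": 0,"gripper": -1},
    {"dx": 0,"dy": -1.1,"dz": 3.0,"ax": 0,"ay": 0,"az": 0,"gripper": -1},
    {"dx": 0,"dy": -1.3,"dz": 4.0,"ax": 0,"ay": 0,"az": 0,"gripper": -1},
    {"dx": 0,"dy": -1.3,"dz": 4.5,"ax": 0,"ay": 0,"az": 0,"gripper": -1},
    {"dx": 0,"dy": -1.3,"dz": 4.7,"ax": 0,"ay": 0,"az": 0,"gripper": -1},
    {"dx": 0,"dy": -1.3,"dz": 4.8,"ax": 0,"ay": 0,"az": 0,"gripper": -1},
  ],
)

```text
clock: 5.5
tool_pos: [0.5993, -0.0493, 0.1116]
eef_rot: [-2.294, -2.144, 0.007]
contact_force: [-33.7, 0.7, 108.3]
grip_width: -0.0001
```

```bash
python3 - <<'E'
from h import *
s=st(); rel([.6,-.05,.112],1.5,s)
E
```

```text
t 5.5 p [ 0.5993 -0.0493  0.1116] yaw 1.5032 zax [-0.005 -0.001 -1.   ] F [-33.7   0.7 108.3] M [ 0.01  7.74 -0.01] w -0.0001 j [ 0.16  0.93 -0.27  1.51  0.32  0.75 -0.32]
d [-0.07, 0.07, -0.04] a [-0.004, 0.002, 0.003] n 0.0
```

The arm is stiff (108 N), so I'm backing off at once. The lid is on its stop: tip at z 0.0976 against a nominal 0.0985.

Emit:
arm_command(
  rows=[
    {"dx": 0,"dy": 0,"dz": -1,"ax": 0,"ay": 0,"az": 0,"gripper": -1},
    {"dx": 0,"dy": 0,"dz": -5,"ax": 0,"ay": 0,"az": 0,"gripper": -1},
    {"dx": 0,"dy": 0,"dz": -10,"ax": 0,"ay": 0,"az": 0,"gripper": -1},
    {"dx": 0,"dy": 0,"dz": -15,"ax": 0,"ay": 0,"az": 0,"gripper": 1},
    {"dx": 0,"dy": 0,"dz": -15,"ax": 0,"ay": 0,"az": 0,"gripper": 1},
  ],
)

```text
clock: 6.0
tool_pos: [0.6018, -0.0489, 0.2674]
eef_rot: [2.293, 2.142, 0.003]
contact_force: [0.3, -0.4, -2.4]
grip_width: 0.0283
```

```bash
python3 - <<'E'
from h import *
s=st(); P=cam('wrist')
im=snap('wrist','w4.png'); cv2.imwrite('pics/w4b.png',cv2.resize(im[:,:,::-1],(800,600)))
im=snap('scene','s4.png'); cv2.imwrite('pics/s4c.png',cv2.resize(im[60:300,80:400,::-1],(800,600)))
im=snap('top','t4.png'); cv2.imwrite('pics/t4c.png',cv2.resize(im[110:230,230:390,::-1],(800,600)))
for c in ['scene','top','wrist']:
  for q in ['keyway','latch_end','lid_edge','lid_hinge']: print(c,q,[(np.round(a['xy'],1).tolist(),round(a['p'],2)) for a in bot.spot_point(q,c)[:3]])
E
```

```text
t 6.0 p [ 0.6018 -0.0489  0.2674] yaw 1.5029 zax [ 0.004 -0.001 -1.   ] F [ 0.3 -0.4 -2.4] M [-0.   -0.01 -0.05] w 0.0283 j [ 0.18  0.74 -0.33  1.33  0.25  1.1  -0.25]
scene keyway [([241.4, 176.3], 0.51)]
scene latch_end [([257.8, 182.9], 0.46)]
scene lid_edge [([238.7, 187.1], 0.67), ([173.5, 158.8], 0.59)]
scene lid_hinge [([199.5, 229.4], 0.9)]
top keyway [([291.8, 201.6], 0.63)]
top latch_end [([270.5, 197.9], 0.58)]
top lid_edge [([289.5, 187.5], 0.89)]
top lid_hinge [([289.6, 196.9], 0.44)]
wrist keyway [([168.1, 181.1], 0.9)]
wrist latch_end [([165.4, 133.1], 0.7)]
wrist lid_edge [([199.0, 178.8], 0.93)]
wrist lid_hinge [([340.9, 177.4], 0.68)]
```

View pics/s4c.png

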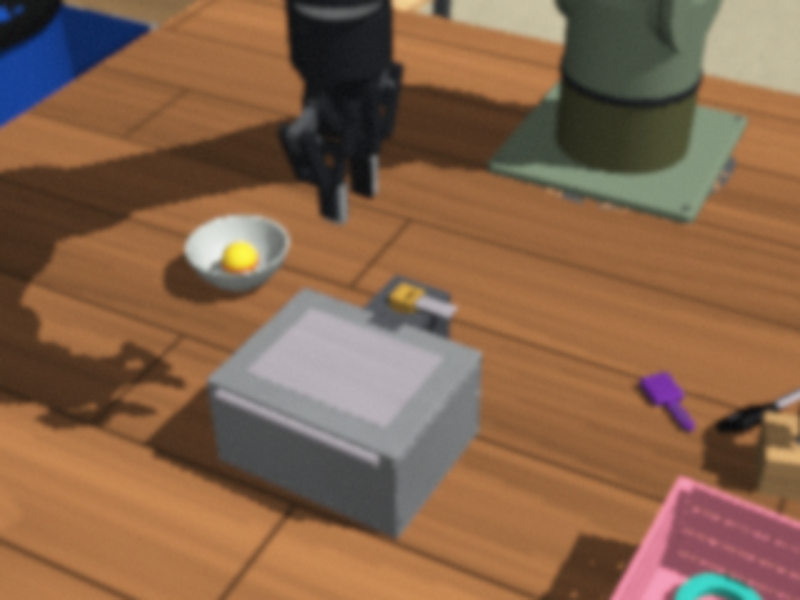

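View pics/w4b.png

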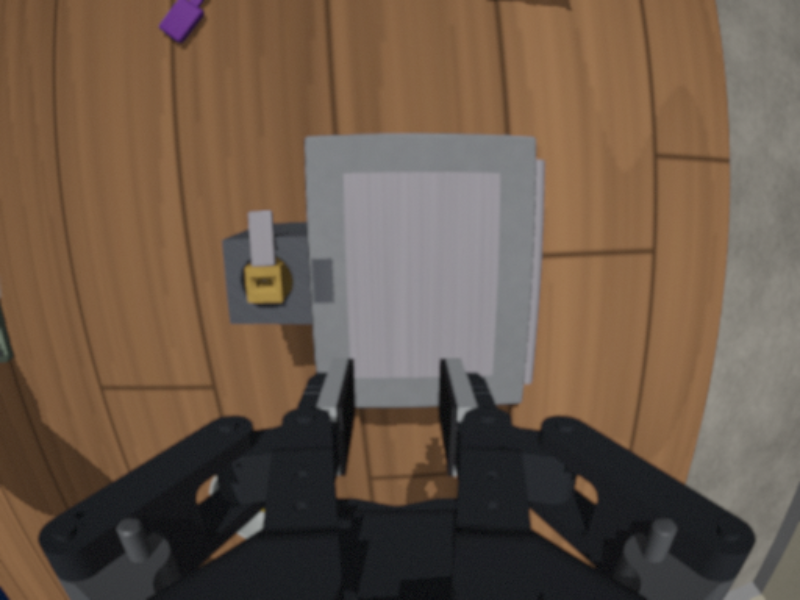

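View pics/t4c.png

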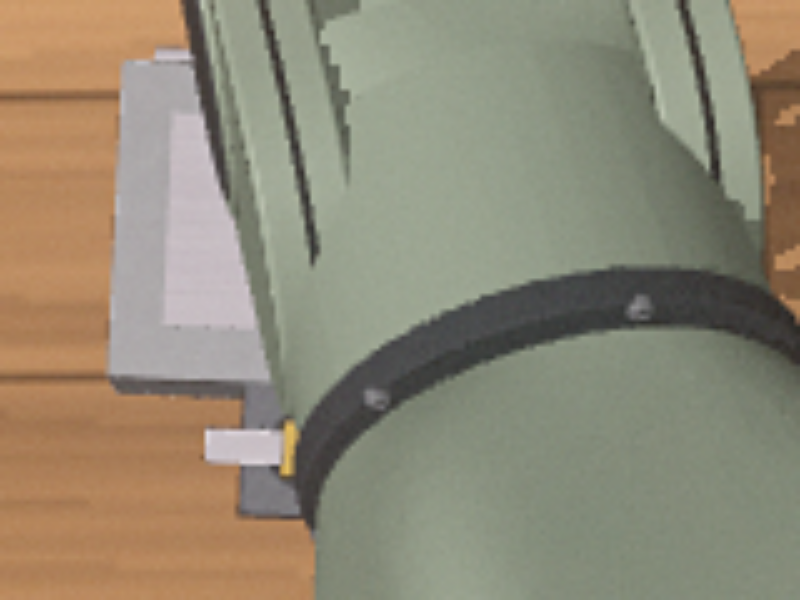

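The lid is shut: it sits flush with the box in both views, with the keyway at wrist (169,181). Next I measure the lock and box yaw from this view.

```bash
python3 - <<'E'
from h import *
np.set_printoptions(precision=4,suppress=True)
P=cam('wrist'); k=1/1.5625
w=lambda x,y,z:atz('wrist',(x*k-.2,y*k-.2),z,P)
kw=w(265,282,.106); print('keyway',kw, 'net',atz('wrist',(168.1,181.1),.106,P))
print('tri scene', tri([ray('wrist',(168.4,180.8),P),ray('scene',(241.4,176.3))]), tri([ray('top',(291.6,200.3)),ray('wrist',(168.4,180.8),P),ray('scene',(241.6,177))]))
a=w(306,137,.0985);b=w(535,135,.0985);d=w(316,405,.0985);e=w(521,402,.0985);print('lid',a,b,d,e)
print('yaws', [np.degrees(np.arctan2(*(v[1::-1]))) for v in (b-a,e-d)],[np.degrees(np.arctan2(-(v[0]),v[1])) for v in (a-d,b-e)])
print('latch end',w(260,211,.104), w(261,237,.104))
print('plug corners',[w(*q,.106)[:2] for q in ((246,263),(284,263),(247,303),(284,302))])
im=cv2.imread('pics/w4.png'); cv2.imwrite('pics/w4z.png',cv2.resize(im[125:215,135:225],(600,600),interpolation=cv2.INTER_CUBIC))
E
```

```text
keyway [ 0.514  -0.0414  0.106 ] net [ 0.5125 -0.0421  0.106 ]
tri scene (array([ 0.5141, -0.0434,  0.1072]), [np.float64(0.0020285573573031682), np.float64(0.0020285573573031487)]) (array([ 0.5123, -0.0447,  0.1032]), [np.float64(0.0009060719175438814), np.float64(0.0022302982397622273), np.float64(0.0013502292415162424)])
lid [0.5485 0.0481 0.0985] [0.6926 0.0415 0.0985] [ 0.535  -0.1353  0.0985] [ 0.6827 -0.1434  0.0985]
yaws [np.float64(-2.6109920472256123), np.float64(-3.1592454222908835)] [np.float64(-4.194316886117883), np.float64(-3.0690774557425184)]
latch end [0.5157 0.0044 0.104 ] [ 0.5145 -0.0122  0.104 ]
plug corners [array([ 0.5027, -0.0279]), array([ 0.5283, -0.03  ]), array([ 0.4994, -0.0546]), array([ 0.525 , -0.0555])]
```

View pics/w4z.png

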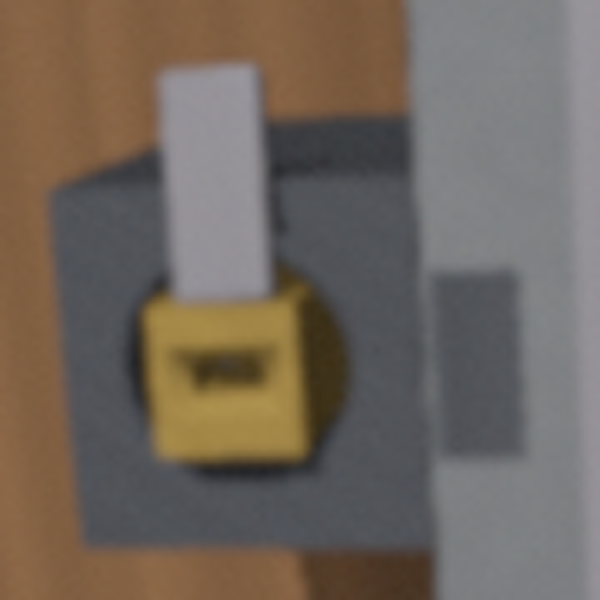

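```bash
python3 - <<'E'
from h import *
np.set_printoptions(precision=4,suppress=True)
c=[atz('top',(115+x/13.333-.5,195+y/13.333-.5),.045) for x,y in ((137,207),(450,112),(532,427),(222,512))]
print(np.array(c), np.mean(c,0))
print([np.degrees(np.arctan2(v[1],v[0])) for v in (c[0]-c[3],c[1]-c[2],c[0]-c[1],c[3]-c[2])])
h=[atz('top',(115+x/13.333-.5,195+y/13.333-.5),.127) for x,y in ((210,225),(305,228),(340,390),(240,393))]
print(np.array(h), np.mean(h,0))
s=st(); rel([.45,.29,.30],np.pi-.2)
E
```

```text
[[0.4955 0.3598 0.045 ]
 [0.5124 0.3022 0.045 ]
 [0.4547 0.2862 0.045 ]
 [0.4397 0.3429 0.045 ]] [0.4756 0.3228 0.045 ]
[np.float64(16.789492820398202), np.float64(15.502367924883252), np.float64(106.36785845467898), np.float64(104.79681015794401)]
[[0.4897 0.3186 0.127 ]
 [0.489  0.3024 0.127 ]
 [0.4617 0.296  0.127 ]
 [0.4614 0.3129 0.127 ]] [0.4754 0.3075 0.127 ]
t 6.75 p [ 0.6    -0.049   0.2616] yaw 1.5032 zax [-0.005 -0.001 -1.   ] F [ 0.8 -0.4 -0.8] M [0.01 0.05 0.03] w 0.0853 j [ 0.18  0.75 -0.33  1.34  0.25  1.1  -0.25]
d [32.81, -17.27, -3.81] a [-0.005, -0.002, -1.438] n 9.6
```

Emit:
arm_command(
  rows=[
    {"dx": 32.8,"dy": -14.0,"dz": -3.8,"ax": 0,"ay": 0,"az": -1.45,"gripper": 0.2},
    {"dx": 32.8,"dy": -14.0,"dz": -3.8,"ax": 0,"ay": 0,"az": -1.45,"gripper": 0.2},
    {"dx": 32.8,"dy": -14.0,"dz": -3.8,"ax": 0,"ay": 0,"az": -1.45,"gripper": 0.2},
    {"dx": 32.8,"dy": -14.0,"dz": -3.8,"ax": 0,"ay": 0,"az": -1.45,"gripper": 0.2},
    {"dx": 32.8,"dy": -14.0,"dz": -3.8,"ax": 0,"ay": 0,"az": -1.45,"gripper": 0.2},
    {"dx": 32.8,"dy": -14.0,"dz": -3.8,"ax": 0,"ay": 0,"az": -1.45,"gripper": 0.2},
    {"dx": 32.8,"dy": -14.0,"dz": -3.8,"ax": 0,"ay": 0,"az": -1.45,"gripper": 0.2},
    {"dx": 32.8,"dy": -14.0,"dz": -3.8,"ax": 0,"ay": 0,"az": -1.45,"gripper": 0.2},
    {"dx": 32.8,"dy": -14.0,"dz": -3.8,"ax": 0,"ay": 0,"az": -1.45,"gripper": 0.2},
    {"dx": 32.8,"dy": -14.0,"dz": -3.8,"ax": 0,"ay": 0,"az": -1.45,"gripper": 0.2},
    {"dx": 32.8,"dy": -14.0,"dz": -3.8,"ax": 0,"ay": 0,"az": -1.45,"gripper": 0.2},
    {"dx": 32.8,"dy": -14.0,"dz": -3.8,"ax": 0,"ay": 0,"az": -1.45,"gripper": 0.2},
  ],
)

```text
clock: 7.95
tool_pos: [0.4827, 0.2876, 0.2997]
eef_rot: [-0.301, -3.123, 0.003]
contact_force: [0.1, 0.5, -0.2]
grip_width: 0.0514
```

```bash
python3 - <<'E'
from h import *
s=st(); P=cam('wrist'); np.save('P5.npy',np.array([*P[0].ravel(),*P[1].ravel(),*P[2]]))
im=snap('wrist','w5.png'); cv2.imwrite('pics/w5b.png',cv2.resize(im[:,:,::-1],(800,600)))
for q in ['key_center','key_tip','stand']: print(q,[(np.round(a['xy'],1).tolist(),round(a['p'],2)) for a in bot.spot_point(q,'wrist')[:4]])
rel([.475,.3235,.24],.277+np.pi,s)
E
```

```text
t 7.95 p [0.4827 0.2876 0.2997] yaw 2.9497 zax [-0.005 -0.001 -1.   ] F [ 0.1  0.5 -0.2] M [ 0.02  0.01 -0.01] w 0.0514 j [-0.24  0.7  -0.72  1.42  0.47  1.2   0.36]
key_center [([234.8, 137.7], 0.93), ([286.0, 157.6], 0.75), ([177.1, 132.3], 0.65)]
key_tip [([212.7, 159.4], 0.95), ([260.5, 79.0], 0.85)]
stand [([276.5, 150.5], 0.94)]
d [1.42, 3.39, 5.97] a [-0.001, -0.005, -0.469] n 3.1
```

View pics/w5b.png

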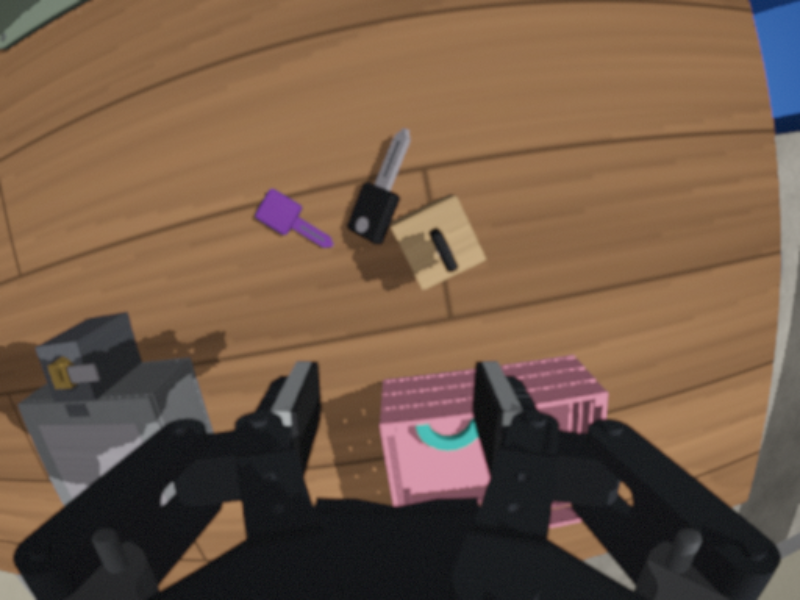

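The standing black key is at wrist (284,160), the big decoy lies at (240,130) and the purple one at (185,140). Triangulating the standing key.

```bash
python3 - <<'E'
from h import *
np.set_printoptions(precision=4,suppress=True)
v=np.load('P5.npy'); P=(v[:9].reshape(3,3),v[9:18].reshape(3,3),v[18:])
k=1/1.5625; g=lambda x,y:(x*k-.2,y*k-.2)
print('head tri',tri([ray('wrist',(285.,157.6),P),ray('top',(136,218.3)),]), tri([ray('wrist',(285.,158.6),P),ray('top',(135.7,217.8)),ray('scene',(403.5,225.5))]))
print('at .077', atz('wrist',(285.,158.6),.08,P))
c=[atz('wrist',g(*q),.045,P) for q in ((393,227),(459,196),(486,257),(424,289))]; print(np.array(c),np.mean(c,0))
print([np.degrees(np.arctan2(u[1],u[0])) for u in (c[1]-c[2],c[0]-c[3],c[3]-c[2],c[0]-c[1])])
a,b=[atz('wrist',g(*q),.095,P) for q in ((436,231),(451,269))]; print('head ends',a,b,np.degrees(np.arctan2((a-b)[1],(a-b)[0])))
im=cv2.imread('pics/w5.png'); cv2.imwrite('pics/w5z.png',cv2.resize(im[115:195,240:320],(600,600),interpolation=cv2.INTER_CUBIC))
E
```

```text
head tri (array([0.476 , 0.3277, 0.0599]), [np.float64(0.0014318372473618283), np.float64(0.0014318372473617815)]) (array([0.4758, 0.3257, 0.0736]), [np.float64(0.0016116545070517304), np.float64(0.002356967353626026), np.float64(0.001003045934422899)])
at .077 [0.4751 0.3268 0.08  ]
[[0.4555 0.2895 0.045 ]
 [0.44   0.3479 0.045 ]
 [0.4947 0.362  0.045 ]
 [0.5124 0.3053 0.045 ]] [0.4757 0.3262 0.045 ]
[np.float64(-165.49391271703502), np.float64(-164.48537274429188), np.float64(-72.74160195529916), np.float64(-75.15015592013917)]
head ends [0.4589 0.321  0.095 ] [0.4886 0.327  0.095 ] -168.5288486699568
```

View pics/w5z.png

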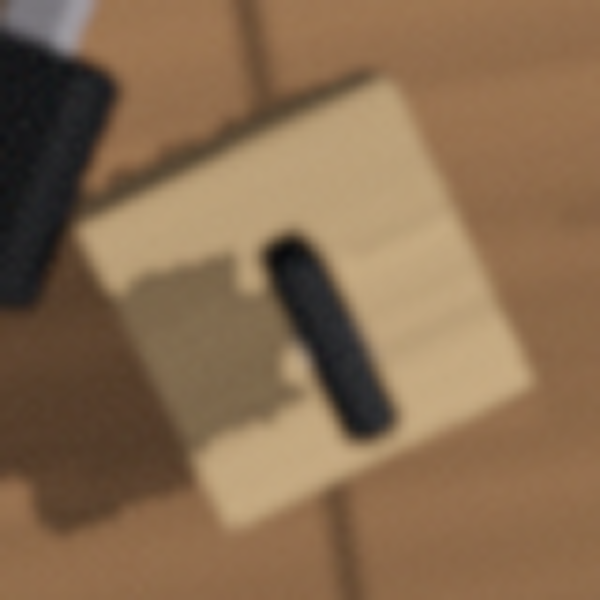

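```bash
python3 - <<'E'
from h import *
rel([.475,.3250,.15],.265+np.pi)
E
```

```text
d [1.39, 3.55, 14.97] a [-0.001, -0.005, -0.455] n 3.1
```

Emit:
arm_command(
  rows=[
    {"dx": 1.4,"dy": 3.5,"dz": 5,"ax": 0,"ay": -0.005,"az": -0.455,"gripper": 0.2},
    {"dx": 1.4,"dy": 3.5,"dz": 10,"ax": 0,"ay": -0.005,"az": -0.455,"gripper": 0.2},
    {"dx": 1.4,"dy": 3.5,"dz": 15,"ax": 0,"ay": -0.005,"az": -0.455,"gripper": 0.2},
    {"dx": 1.4,"dy": 3.5,"dz": 15,"ax": 0,"ay": -0.005,"az": -0.455,"gripper": 0.2},
    {"dx": 1.4,"dy": 3.5,"dz": 15,"ax": 0,"ay": -0.005,"az": -0.455,"gripper": 0.2},
  ],
)

```text
clock: 8.65
tool_pos: [0.4748, 0.3243, 0.1496]
eef_rot: [0.407, -3.114, 0.003]
contact_force: [-1.3, 1.1, 1.6]
grip_width: 0.0512
```

```bash
python3 - <<'E'
from h import *
np.set_printoptions(precision=4,suppress=True)
s=st(); P=cam('wrist')
im=snap('wrist','w6.png'); cv2.imwrite('pics/w6b.png',cv2.resize(im[:,:,::-1],(800,600)))
print('proj TCP',proj('wrist',s['tool_pos'],P),proj('wrist',[.475,.325,.095],P))
for q in ['key_center','key_tip','stand']: print(q,[(np.round(a['xy'],1).tolist(),round(a['p'],2)) for a in bot.spot_point(q,'wrist')[:4]])
np.save('P6.npy',np.array([*P[0].ravel(),*P[1].ravel(),*P[2]]))
rel([.475,.3250,.072],.265+np.pi)
E
```

```text
t 8.65 p [0.4748 0.3243 0.1496] yaw -2.8816 zax [-0.001 -0.002 -1.   ] F [-1.3  1.1  1.6] M [-0.01 -0.05  0.02] w 0.0512 j [-0.31  0.92 -0.73  1.58  0.72  0.93  0.54]
proj TCP [252.3815 258.2147] [253.7717 219.5296]
key_center [([128.1, 99.0], 0.9), ([205.9, 139.4], 0.81), ([252.9, 213.2], 0.57)]
key_tip [([161.2, 156.6], 0.88)]
stand [([250.5, 183.6], 0.97)]
d [0.08, 0.02, 8.0] a [-0.001, 0.003, -0.003] n 1.6
```

View pics/w6b.png

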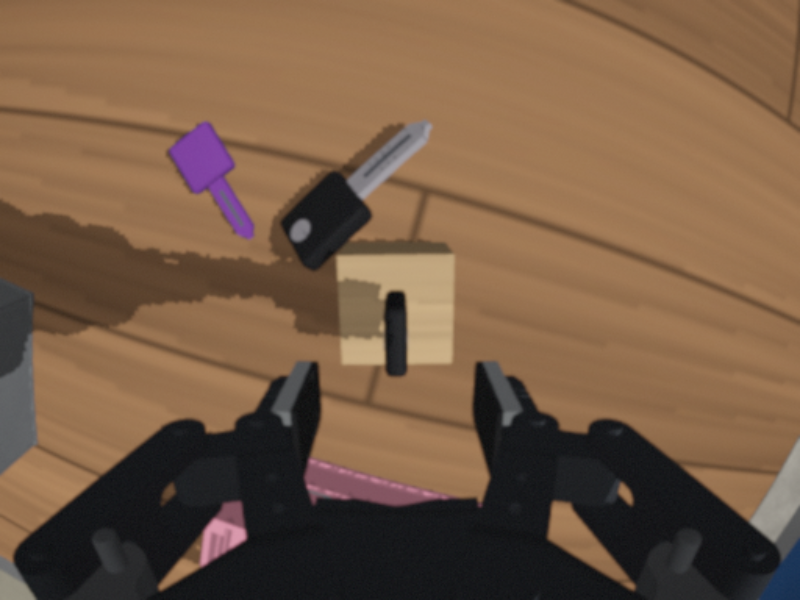

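The head is centred between the fingers (column ~253), about 3 mm toward tool +x. Descending and gripping.

Emit:
arm_command(
  rows=[
    {"dx": 0.3,"dy": 0,"dz": 3,"ax": 0,"ay": 0,"az": 0,"gripper": 0.2},
    {"dx": 0.3,"dy": 0,"dz": 6,"ax": 0,"ay": 0,"az": 0,"gripper": 0.2},
    {"dx": 0.3,"dy": 0,"dz": 7.7,"ax": 0,"ay": 0,"az": 0,"gripper": 0.2},
    {"dx": 0.3,"dy": 0,"dz": 7.7,"ax": 0,"ay": 0,"az": 0,"gripper": 0.2},
    {"dx": 0.3,"dy": 0,"dz": 7.7,"ax": 0,"ay": 0,"az": 0,"gripper": -0.9},
    {"dx": 0.3,"dy": 0,"dz": 7.7,"ax": 0,"ay": 0,"az": 0,"gripper": -0.9},
    {"dx": 0.3,"dy": 0,"dz": 7.7,"ax": 0,"ay": 0,"az": 0,"gripper": -1},
    {"dx": 0.3,"dy": 0,"dz": 7.7,"ax": 0,"ay": 0,"az": 0,"gripper": -1},
    {"dx": 0.3,"dy": 0,"dz": 7.7,"ax": 0,"ay": 0,"az": 0,"gripper": -1},
  ],
  force=50,
)

```text
clock: 9.75
tool_pos: [0.4735, 0.3244, 0.076]
eef_rot: [-0.409, 3.11, 0.001]
contact_force: [-0.2, -0.7, 8.5]
grip_width: 0.0095
```

```bash
python3 - <<'E'
from h import *
s=st()
im=snap('wrist','w7.png'); cv2.imwrite('pics/w7b.png',cv2.resize(im[:,:,::-1],(800,600)))
E
```

```text
t 9.75 p [0.4735 0.3244 0.076 ] yaw -2.8799 zax [ 0.005  0.001 -1.   ] F [-0.2 -0.7  8.5] M [-0.31 -0.08 -0.06] w 0.0095 j [-0.34  1.01 -0.65  1.64  0.83  0.78  0.45]
```

View pics/w7b.png

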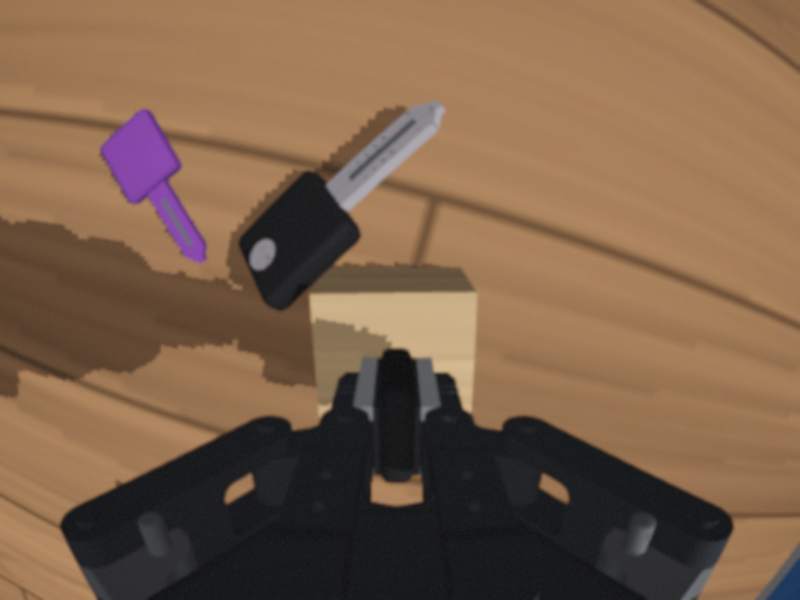

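Emit:
arm_command(
  rows=[
    {"dx": 0,"dy": 0,"dz": -1,"ax": 0,"ay": 0,"az": 0,"gripper": -1},
    {"dx": 0,"dy": 0,"dz": -2.5,"ax": 0,"ay": 0,"az": 0,"gripper": -1},
    {"dx": 0,"dy": 0,"dz": -5,"ax": 0,"ay": 0,"az": 0,"gripper": -1},
    {"dx": 0,"dy": 0,"dz": -10,"ax": 0,"ay": 0,"az": 0,"gripper": -1},
    {"dx": 0,"dy": 0,"dz": -14,"ax": 0,"ay": 0,"az": 0,"gripper": -1},
    {"dx": 0,"dy": 0,"dz": -14,"ax": 0,"ay": 0,"az": 0,"gripper": -1},
  ],
)

```text
clock: 10.4
tool_pos: [0.4735, 0.3257, 0.2221]
eef_rot: [-0.409, 3.104, 0.007]
contact_force: [-0.4, 0.2, -1.6]
grip_width: 0.0091
```

```bash
python3 - <<'E'
from h import *
s=st()
im=snap('wrist','w8.png'); cv2.imwrite('pics/w8b.png',cv2.resize(im[:,:,::-1],(800,600)))
im=snap('scene','s8.png')
t=s['tool_pos'];u=proj('scene',t);print(u);x,y=int(u[0]),int(u[1])
cv2.imwrite('pics/s8c.png',cv2.resize(im[y-50:y+70,x-80:x+80,::-1],(800,600)))
print('tip pred',proj('scene',t-[0,0,.059]),x-80,y-50)
rel([.514-.0,-.042,.2],np.pi-.056); rel([.49,.0,.23],np.pi-.056)
E
```

```text
t 10.4 p [0.4735 0.3257 0.2221] yaw -2.8799 zax [ 0.01   0.006 -1.   ] F [-0.4  0.2 -1.6] M [ 0.02  0.07 -0.02] w 0.0091 j [-0.28  0.82 -0.78  1.52  0.64  1.06  0.61]
[419.94416325 170.12149578]
tip pred [412.90999949 193.3130196 ] 339 120
d [5.52, -36.45, 1.72] a [0.001, 0.007, 0.318] n 7.4
d [6.73, -31.77, -1.29] a [0.001, 0.007, 0.318] n 6.5
```

View pics/w8b.png

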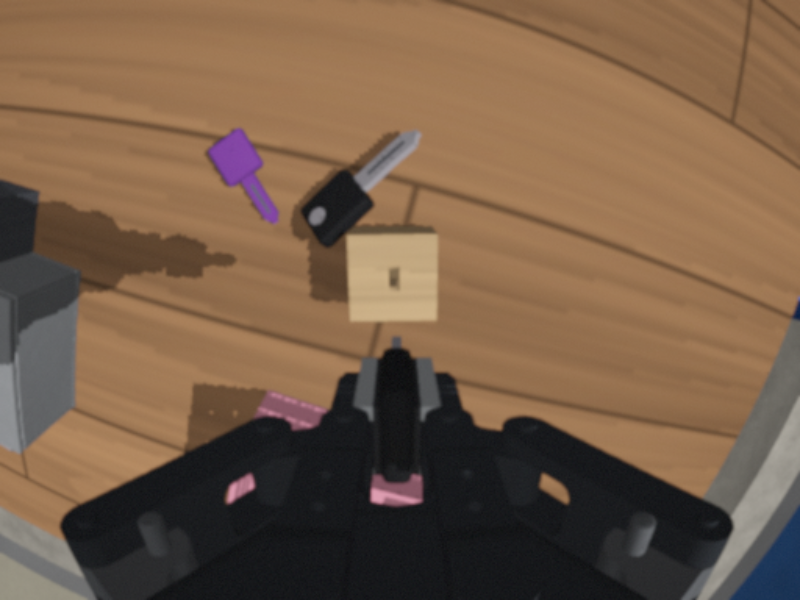

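View pics/s8c.png

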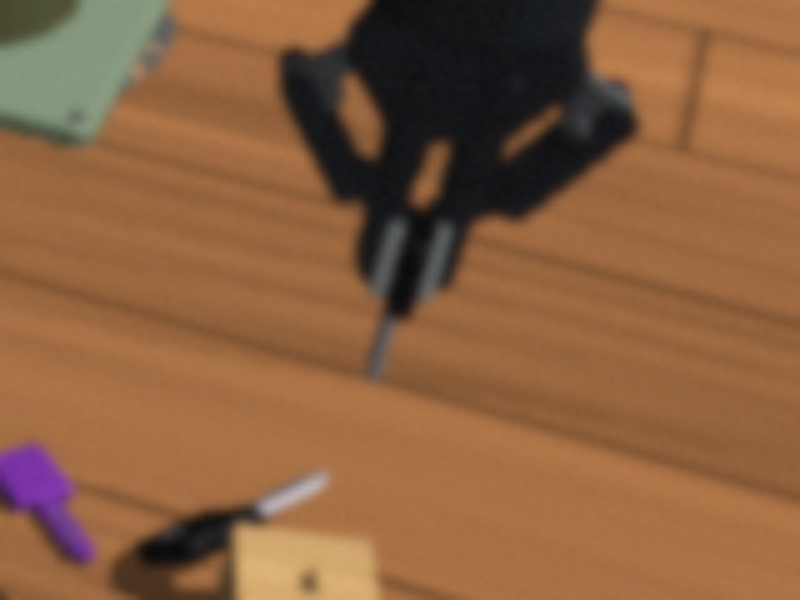

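```bash
python3 - <<'E'
from h import *
np.set_printoptions(precision=4,suppress=True)
s=st(); P=cam('wrist'); R=Ro.from_rotvec(s['eef_rot']).as_matrix()
im=cv2.imread('pics/w8.png'); cv2.imwrite('pics/w8z.png',cv2.resize(im[200:320,214:294],(533,600*4//3)[:1]+(800,),interpolation=cv2.INTER_CUBIC)[:600])
for wx in [(253.8,216.5),(253.8,218)]:
  p,r=tri([ray('wrist',wx,P),ray('scene',(413.2,195.5))]); print(p,r,'tool frame mm',R.T@(p-s['tool_pos'])*1000)
for l in (55,59,63): print(l,proj('wrist',s['tool_pos']+R@[0,0,l/1000],P),proj('wrist',s['tool_pos']+R@[.005,0,l/1000],P),proj('scene',s['tool_pos']+R@[0,0,l/1000]))
im=bot.get_image('top'); t=proj('top',s['tool_pos']-[0,0,.06]);print(t); x,y=map(int,t);cv2.imwrite('pics/t8.png',cv2.resize(im[y-40:y+40,x-40:x+40,::-1],(600,600)))
E
```

```text
t 10.5 p [0.4729 0.3243 0.2176] yaw -2.88 zax [ 0.006  0.002 -1.   ] F [ 0.  -1.  -0.5] M [-0.07 -0.    0.02] w 0.0092 j [-0.28  0.83 -0.78  1.52  0.64  1.05  0.61]
[0.4733 0.3263 0.1577] [np.float64(0.0011100441310785618), np.float64(0.0011100441310785344)] tool frame mm [-0.5282  1.8244 59.9484]
[0.4742 0.3264 0.1583] [np.float64(0.0010081313581008042), np.float64(0.001008131358100679)] tool frame mm [-1.3511  1.7252 59.315 ]
55 [252.6859 218.6737] [252.6854 211.5111] [412.2498 193.2528]
59 [252.7034 216.5794] [252.7032 209.5351] [411.7978 194.7629]
63 [252.7203 214.5624] [252.7203 207.6332] [411.3483 196.2646]
[122.7906 218.739 ]
```

View pics/w8z.png

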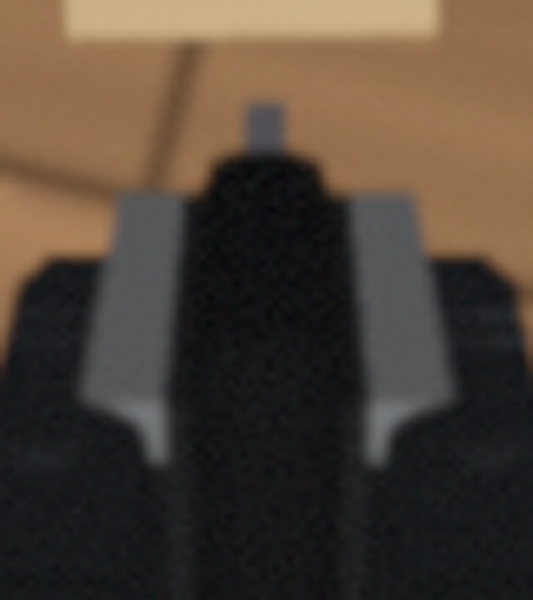

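```bash
python3 - <<'E'
from h import *
s=st(); P=cam('wrist'); R=Ro.from_rotvec(s['eef_rot']).as_matrix()
for o in (-4,-2,0,2): print(o,[proj('wrist',s['tool_pos']+R@(np.array(q)/1000),P).round(1)[1] for q in ((16+o,0,17),(16+o,0,-19),(-16+o,0,-19),(5.5+o,0,54),(o,0,59))])
rel([.512,-.042,.195],np.pi-.056)
E
```

```text
t 10.55 p [0.4727 0.3241 0.2166] yaw -2.8799 zax [ 0.005  0.001 -1.   ] F [-0.4 -0.4 -0.7] M [ 0.04 -0.01 -0.04] w 0.0093 j [-0.28  0.83 -0.78  1.52  0.64  1.05  0.61]
-4 [np.float64(222.8), np.float64(254.4), np.float64(314.7), np.float64(217.1), np.float64(222.1)]
-2 [np.float64(219.2), np.float64(250.1), np.float64(311.4), np.float64(214.2), np.float64(219.4)]
0 [np.float64(215.6), np.float64(245.8), np.float64(308.0), np.float64(211.3), np.float64(216.6)]
2 [np.float64(212.0), np.float64(241.3), np.float64(304.6), np.float64(208.4), np.float64(213.8)]
d [5.69, -36.37, 2.14] a [0.001, 0.005, 0.318] n 7.4
```

View pics/t8.png

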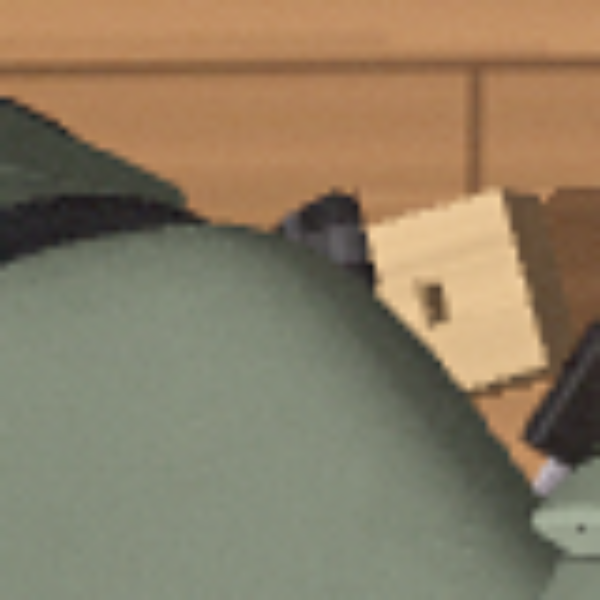

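Emit:
arm_command(
  rows=[
    {"dx": 5.7,"dy": -36.4,"dz": 0,"ax": 0,"ay": 0.005,"az": 0.318,"gripper": -1},
    {"dx": 5.7,"dy": -36.4,"dz": 0,"ax": 0,"ay": 0.005,"az": 0.318,"gripper": -1},
    {"dx": 5.7,"dy": -36.4,"dz": 0,"ax": 0,"ay": 0.005,"az": 0.318,"gripper": -1},
    {"dx": 5.7,"dy": -36.4,"dz": 0,"ax": 0,"ay": 0.005,"az": 0.318,"gripper": -1},
    {"dx": 5.7,"dy": -36.4,"dz": 0,"ax": 0,"ay": 0.005,"az": 0.318,"gripper": -1},
    {"dx": 5.7,"dy": -36.4,"dz": 0,"ax": 0,"ay": 0.005,"az": 0.318,"gripper": -1},
    {"dx": 5.7,"dy": -36.4,"dz": 0,"ax": 0,"ay": 0.005,"az": 0.318,"gripper": -1},
    {"dx": 5.7,"dy": -36.4,"dz": 0,"ax": 0,"ay": 0.005,"az": 0.318,"gripper": -1},
    {"dx": 5.7,"dy": -36.4,"dz": 0,"ax": 0,"ay": 0.005,"az": 0.318,"gripper": -1},
    {"dx": 5.7,"dy": -36.4,"dz": 1.8,"ax": 0,"ay": 0.005,"az": 0.318,"gripper": -1},
    {"dx": 5.7,"dy": -36.4,"dz": 1.8,"ax": 0,"ay": 0.005,"az": 0.318,"gripper": -1},
    {"dx": 5.7,"dy": -36.4,"dz": 1.8,"ax": 0,"ay": 0.005,"az": 0.318,"gripper": -1},
  ],
)

```text
clock: 11.75
tool_pos: [0.5117, -0.0414, 0.1984]
eef_rot: [-0.086, -3.14, -0.002]
contact_force: [0.0, 0.7, -0.6]
grip_width: 0.0093
```

```bash
python3 - <<'E'
from h import *
np.set_printoptions(precision=4,suppress=True)
s=st(); 
im=snap('wrist','w9.png');P=cam('wrist');s=st(); cv2.imwrite('pics/w9b.png',cv2.resize(im[:,:,::-1],(800,600)))
cv2.imwrite('pics/w9z.png',cv2.resize(im[130:250,174:334,::-1],(800,600),interpolation=cv2.INTER_CUBIC))
im=snap('scene','s9.png');u=proj('scene',[.514,-.042,.13]);x,y=map(int,u);print(x-60,y-45)
cv2.imwrite('pics/s9c.png',cv2.resize(im[y-45:y+45,x-60:x+60,::-1],(800,600),interpolation=cv2.INTER_CUBIC))
print(proj('wrist',[.514,-.042,.106],P),proj('scene',[.514,-.042,.106]))
E
```

```text
t 11.75 p [ 0.5117 -0.0414  0.1984] yaw 3.0867 zax [-0.001  0.001 -1.   ] F [ 0.   0.7 -0.6] M [ 0.07 -0.04  0.  ] w 0.0093 j [ 0.42  0.77 -0.75  1.76  0.66  0.89  0.88]
t 11.8 p [ 0.5119 -0.0415  0.1987] yaw 3.0864 zax [-0.     0.001 -1.   ] F [-0.   0.6 -0. ] M [ 0.01 -0.04  0.  ] w 0.0094 j [ 0.42  0.77 -0.75  1.76  0.66  0.89  0.88]
182 123
[252.5081 204.3352] [242.8381 176.9093]
```

View pics/w9b.png

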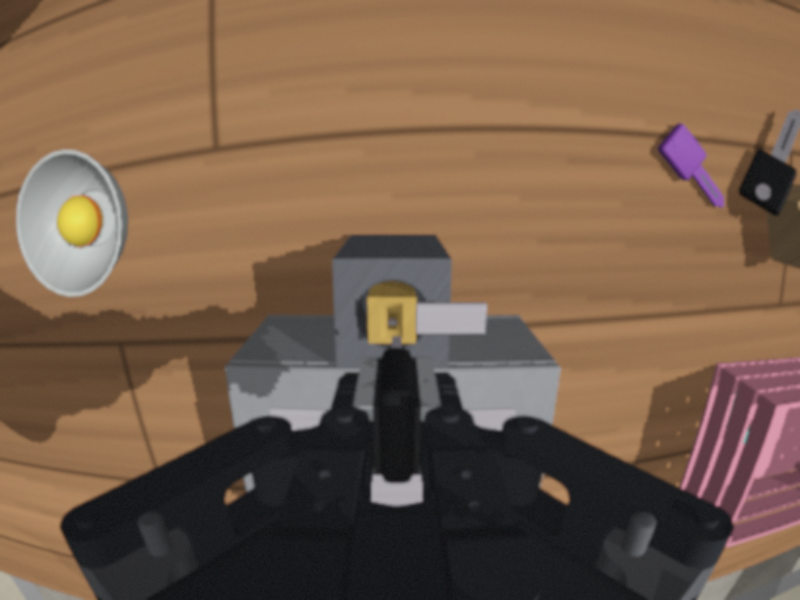

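View pics/w9z.png

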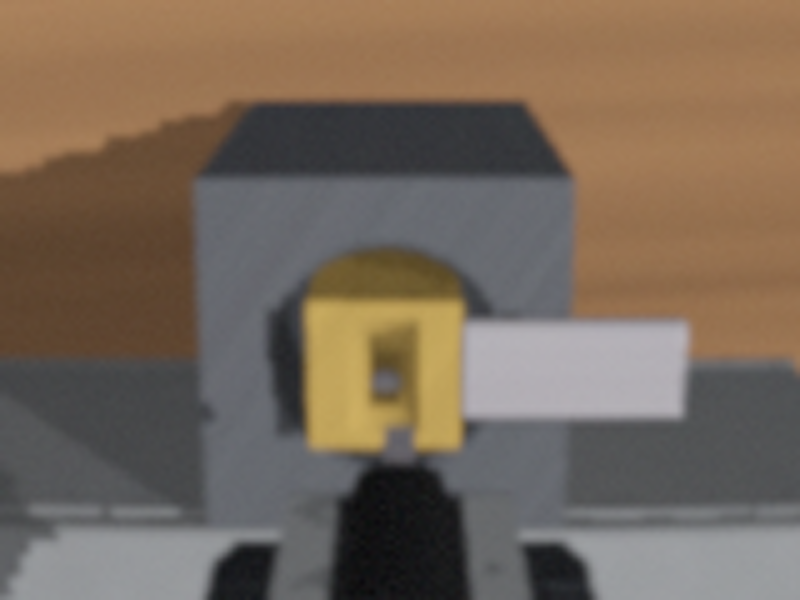

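View pics/s9c.png

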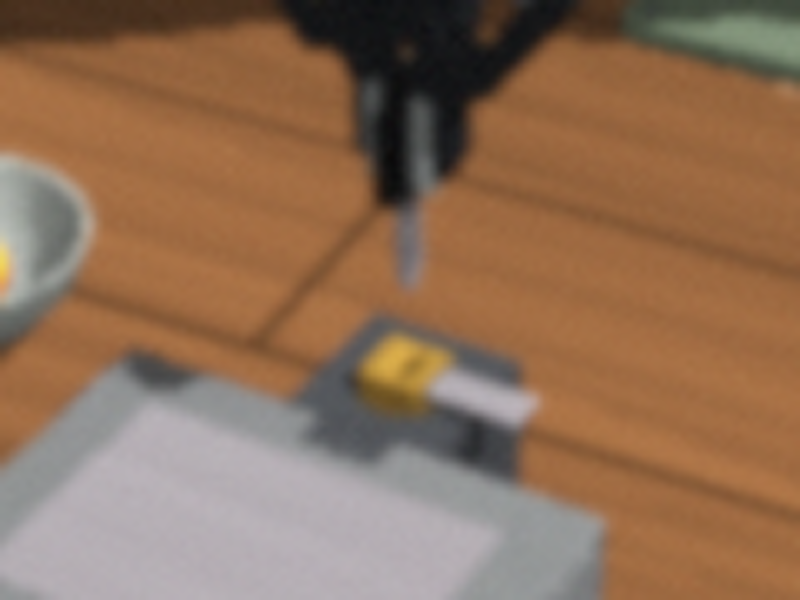

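```bash
python3 - <<'E'
from h import *
np.set_printoptions(precision=4,suppress=True)
s=st();P=cam('wrist')
o=np.array([-.2,-.2])
S=lambda x,y:(x/6.667+182-.4,y/6.667+123-.4)
print('kw',tri([ray('wrist',(250.5,204),P),ray('scene',S(412,366))]))
print('plug ctr scene at .106',atz('scene',S(406,363),.106))
print('tip',atz('scene',S(409,290),.139),'pred px',proj('scene',[.5144,-.0415,.1397]),S(409,290))
for x in (.512,.514,.516): print(proj('scene',[x,-.0437,.106]),proj('wrist',[x,-.0437,.106],P))
E
```

```text
t 11.85 p [ 0.512  -0.0416  0.1989] yaw 3.0861 zax [ 0.     0.001 -1.   ] F [-0.1  0.8 -0.9] M [-0.02 -0.05  0.04] w 0.0093 j [ 0.42  0.77 -0.75  1.76  0.66  0.89  0.88]
kw (array([ 0.5138, -0.0424,  0.1043]), [np.float64(0.0015169503918247861), np.float64(0.0015169503918247298)])
plug ctr scene at .106 [ 0.5148 -0.0425  0.106 ]
tip [ 0.5159 -0.0404  0.139 ] pred px [242.7996 165.3641] (242.94693265336733, 166.09782510874456)
[242.5782 176.2338] [250.4036 201.7896]
[242.1856 176.7086] [250.551  204.2269]
[241.792  177.1847] [250.6978 206.6514]
```

Wrist and scene views agree: the tip is ~2.1 mm too far in +y and ~0.5 mm too far in +x. Correcting while coming down to just above the mouth.

Emit:
arm_command(
  rows=[
    {"dx": 0.05,"dy": -0.2,"dz": 1,"ax": 0,"ay": 0,"az": 0,"gripper": -1},
    {"dx": 0.05,"dy": -0.2,"dz": 2,"ax": 0,"ay": 0,"az": 0,"gripper": -1},
    {"dx": 0.05,"dy": -0.2,"dz": 2.7,"ax": 0,"ay": 0,"az": 0,"gripper": -1},
    {"dx": 0.05,"dy": -0.2,"dz": 2.7,"ax": 0,"ay": 0,"az": 0,"gripper": -1},
    {"dx": 0.05,"dy": -0.2,"dz": 2.7,"ax": 0,"ay": 0,"az": 0,"gripper": -1},
  ],
)

```text
clock: 12.35
tool_pos: [0.5114, -0.0435, 0.1718]
eef_rot: [0.087, 3.14, 0.001]
contact_force: [0.5, 0.3, -0.7]
grip_width: 0.0096
```

```bash
python3 - <<'E'
from h import *
im=snap('wrist','w10.png');s=st()
cv2.imwrite('pics/w10z.png',cv2.resize(im[130:250,174:334,::-1],(800,600),interpolation=cv2.INTER_CUBIC))
im=snap('scene','s10.png');x,y=242,168
cv2.imwrite('pics/s10c.png',cv2.resize(im[y-45:y+45,x-60:x+60,::-1],(800,600),interpolation=cv2.INTER_CUBIC))
E
```

```text
t 12.4 p [ 0.5115 -0.0435  0.172 ] yaw 3.0862 zax [ 0.     0.001 -1.   ] F [ 0.  -0.4 -0. ] M [-0.    0.06 -0.01] w 0.0094 j [ 0.4   0.8  -0.72  1.79  0.7   0.82  0.85]
```

View pics/w10z.png

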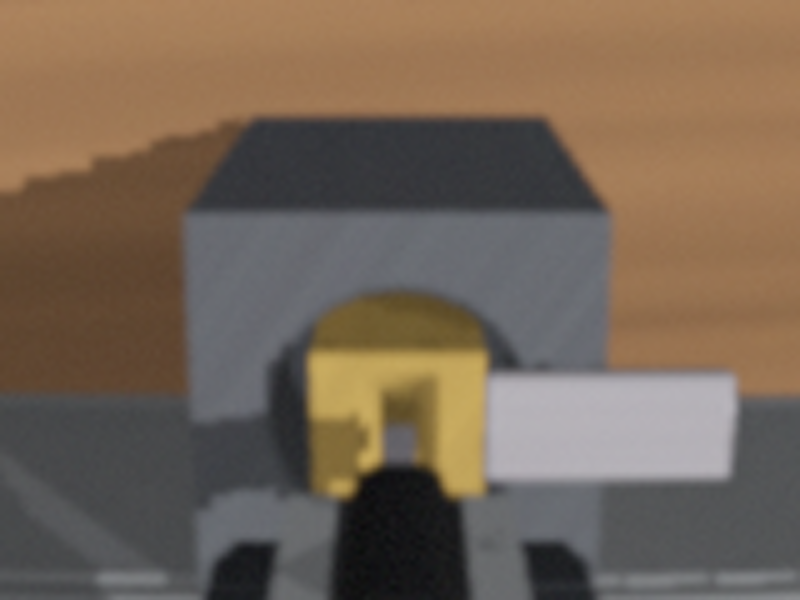

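View pics/s10c.png

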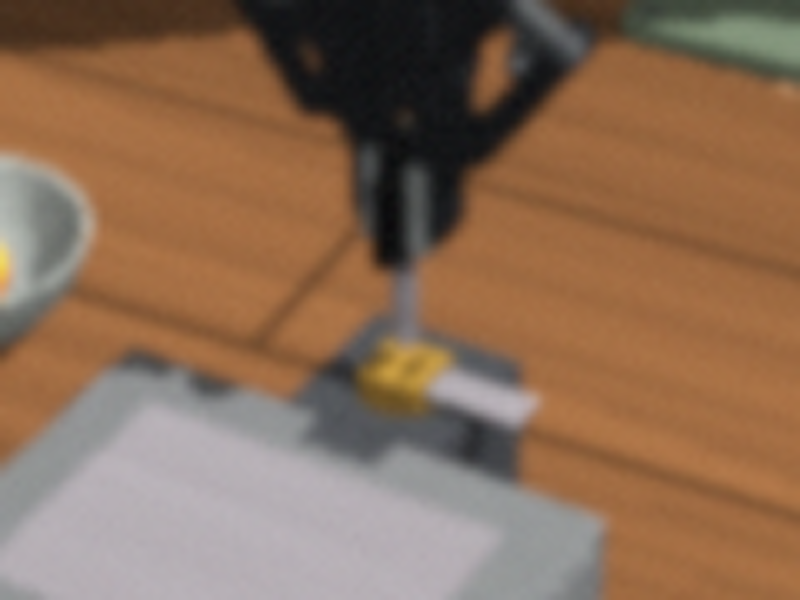

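Blade column (399) now matches the plug centre (398). Entering the mouth slowly.

Emit:
arm_command(
  rows=[
    {"dx": 0,"dy": 0,"dz": 0.4,"ax": 0,"ay": 0,"az": 0,"gripper": -1},
    {"dx": 0,"dy": 0,"dz": 0.8,"ax": 0,"ay": 0,"az": 0,"gripper": -1},
    {"dx": 0,"dy": 0,"dz": 1.0,"ax": 0,"ay": 0,"az": 0,"gripper": -1},
    {"dx": 0,"dy": 0,"dz": 1.0,"ax": 0,"ay": 0,"az": 0,"gripper": -1},
  ],
)

```text
clock: 12.85
tool_pos: [0.5114, -0.0435, 0.1618]
eef_rot: [0.087, 3.14, 0.001]
contact_force: [0.9, -0.9, 0.0]
grip_width: 0.0092
```

```bash
python3 - <<'E'
from h import *
st()
E
```

```text
t 12.85 p [ 0.5114 -0.0435  0.1618] yaw 3.0862 zax [ 0.     0.001 -1.   ] F [ 0.9 -0.9  0. ] M [0.   0.02 0.02] w 0.0092 j [ 0.4   0.82 -0.71  1.8   0.72  0.8   0.83]
```

Emit:
arm_command(
  rows=[
    {"dx": 0,"dy": 0,"dz": 0.3,"ax": 0,"ay": 0,"az": 0,"gripper": -1},
    {"dx": 0,"dy": 0,"dz": 0.6,"ax": 0,"ay": 0,"az": 0,"gripper": -1},
    {"dx": 0,"dy": 0,"dz": 0.7,"ax": 0,"ay": 0,"az": 0,"gripper": -1},
  ],
)

```text
clock: 13.15
tool_pos: [0.5113, -0.0435, 0.1544]
eef_rot: [-0.087, -3.14, -0.001]
contact_force: [0.2, 0.5, -0.3]
grip_width: 0.0093
```

```bash
python3 - <<'E'
from h import *
st()
E
```

```text
t 13.15 p [ 0.5113 -0.0435  0.1544] yaw 3.0863 zax [-0.     0.001 -1.   ] F [ 0.2  0.5 -0.3] M [ 0.08 -0.01 -0.04] w 0.0093 j [ 0.39  0.83 -0.7   1.81  0.73  0.78  0.82]
```

No contact, and the tip is ~10 mm below the mouth, so it is in the slot. Pressing on past the pins.

Emit:
arm_command(
  rows=[
    {"dx": 0,"dy": 0,"dz": 0.2,"ax": 0,"ay": 0,"az": 0,"gripper": -1},
    {"dx": 0,"dy": 0,"dz": 0.4,"ax": 0,"ay": 0,"az": 0,"gripper": -1},
    {"dx": 0,"dy": 0,"dz": 0.6,"ax": 0,"ay": 0,"az": 0,"gripper": -1},
    {"dx": 0,"dy": 0,"dz": 0.8,"ax": 0,"ay": 0,"az": 0,"gripper": -1},
  ],
  force=60,
)

```text
clock: 13.55
tool_pos: [0.5113, -0.0435, 0.1464]
eef_rot: [-0.087, -3.14, -0.001]
contact_force: [-3.8, -0.7, 8.0]
grip_width: 0.0092
```

```bash
python3 - <<'E'
from h import *
st()
E
```

```text
t 13.55 p [ 0.5113 -0.0435  0.1464] yaw 3.0863 zax [-0.     0.001 -1.   ] F [-3.8 -0.7  8. ] M [ 0.02  0.66 -0.01] w 0.0092 j [ 0.39  0.84 -0.69  1.82  0.75  0.77  0.81]
```

Emit:
arm_command(
  rows=[
    {"dx": 0.03,"dy": 0,"dz": 0.2,"ax": 0,"ay": 0,"az": 0,"gripper": -1},
    {"dx": 0.05,"dy": 0,"dz": 0.4,"ax": 0,"ay": 0,"az": 0,"gripper": -1},
    {"dx": 0.05,"dy": 0,"dz": 0.6,"ax": 0,"ay": 0,"az": 0,"gripper": -1},
  ],
)

```text
clock: 13.85
tool_pos: [0.5111, -0.0434, 0.1406]
eef_rot: [0.087, 3.14, 0.001]
contact_force: [-0.4, 1.0, 12.3]
grip_width: 0.009
```

```bash
python3 - <<'E'
from h import *
im=snap('wrist','w11.png');s=st()
cv2.imwrite('pics/w11z.png',cv2.resize(im[130:250,174:334,::-1],(800,600),interpolation=cv2.INTER_CUBIC))
im=snap('scene','s11.png');x,y=242,168
cv2.imwrite('pics/s11c.png',cv2.resize(im[y-45:y+45,x-60:x+60,::-1],(800,600),interpolation=cv2.INTER_CUBIC))
E
```

```text
t 13.9 p [ 0.5111 -0.0434  0.1404] yaw 3.0863 zax [ 0.001  0.001 -1.   ] F [-0.3 -0.3  6.1] M [-0.   -0.14  0.01] w 0.0093 j [ 0.38  0.85 -0.68  1.82  0.76  0.75  0.8 ]
```

View pics/w11z.png

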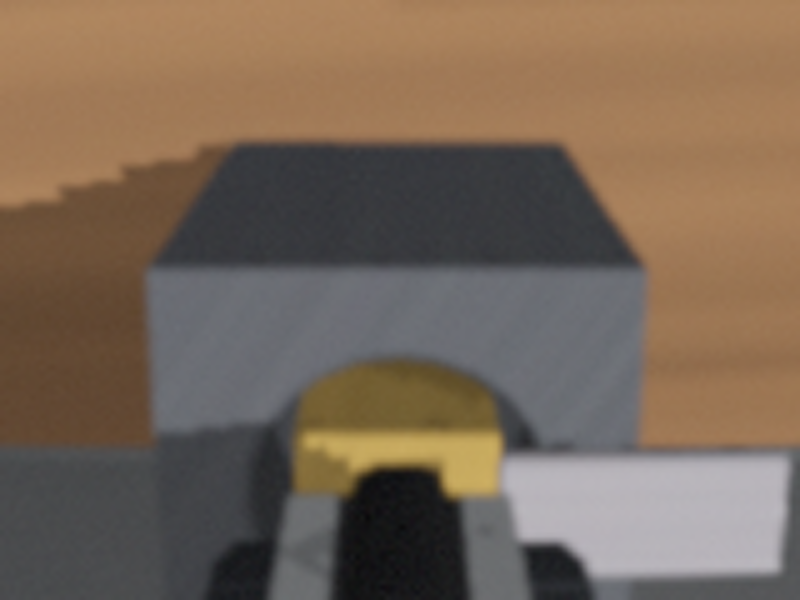

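View pics/s11c.png

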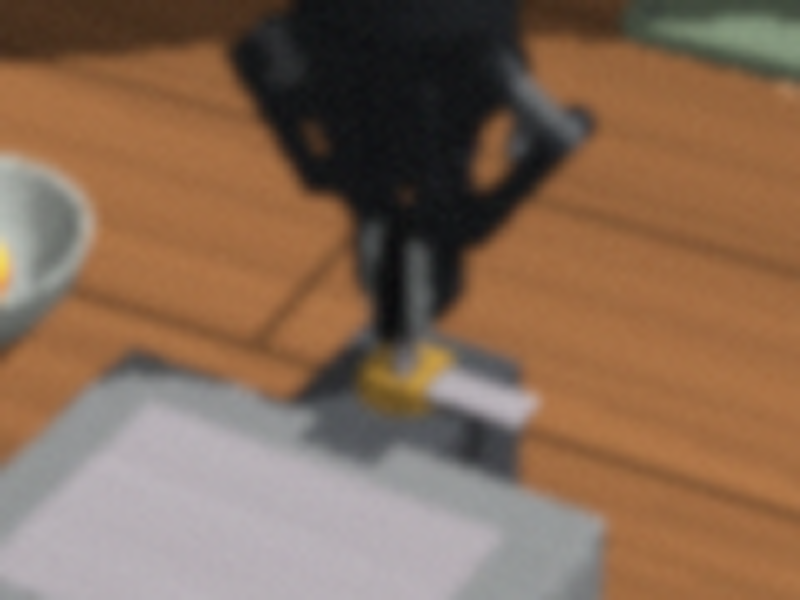

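The key is entering and has not slipped: the head sits at the same image row (467) as before.

Emit:
arm_command(
  rows=[
    {"dx": 0,"dy": 0,"dz": 0.2,"ax": 0,"ay": 0,"az": 0,"gripper": -1},
    {"dx": 0,"dy": 0,"dz": 0.4,"ax": 0,"ay": 0,"az": 0,"gripper": -1},
    {"dx": 0,"dy": 0,"dz": 0.6,"ax": 0,"ay": 0,"az": 0,"gripper": -1},
    {"dx": 0,"dy": 0,"dz": 0.7,"ax": 0,"ay": 0,"az": 0,"gripper": -1},
  ],
)

```text
clock: 14.35
tool_pos: [0.5114, -0.0431, 0.1335]
eef_rot: [0.086, 3.139, 0.002]
contact_force: [0.7, 2.5, 5.1]
grip_width: 0.0091
```

```bash
python3 - <<'E'
from h import *
st()
E
```

```text
t 14.35 p [ 0.5114 -0.0431  0.1335] yaw 3.0865 zax [ 0.001  0.001 -1.   ] F [0.7 2.5 5.1] M [ 0.47 -0.42  0.03] w 0.0091 j [ 0.38  0.86 -0.67  1.83  0.77  0.73  0.79]
```

Emit:
arm_command(
  rows=[
    {"dx": 0,"dy": 0.02,"dz": 0.1,"ax": 0,"ay": 0,"az": 0,"gripper": -1},
    {"dx": 0,"dy": 0.02,"dz": 0.2,"ax": 0,"ay": 0,"az": 0,"gripper": -1},
    {"dx": 0,"dy": 0.02,"dz": 0.25,"ax": 0,"ay": 0,"az": 0,"gripper": -1},
  ],
)

```text
clock: 14.65
tool_pos: [0.5114, -0.043, 0.1309]
eef_rot: [0.087, 3.139, 0.002]
contact_force: [0.3, -1.1, 8.2]
grip_width: 0.0091
```

```bash
python3 - <<'E'
from h import *
st()
E
```

```text
t 14.65 p [ 0.5114 -0.043   0.1309] yaw 3.0863 zax [ 0.001  0.001 -1.   ] F [ 0.3 -1.1  8.2] M [-0.24 -0.1  -0.  ] w 0.0091 j [ 0.37  0.86 -0.66  1.83  0.78  0.73  0.78]
```

Emit:
arm_command(
  rows=[
    {"dx": 0,"dy": 0,"dz": 0.1,"ax": 0,"ay": 0,"az": 0,"gripper": -1},
    {"dx": 0,"dy": 0,"dz": 0.15,"ax": 0,"ay": 0,"az": 0,"gripper": -1},
  ],
)

```text
clock: 14.85
tool_pos: [0.5117, -0.0431, 0.1302]
eef_rot: [0.087, 3.138, 0.001]
contact_force: [-4.8, -2.3, 28.5]
grip_width: 0.0093
```

```bash
python3 - <<'E'
from h import *
im=snap('wrist','w12.png');s=st()
cv2.imwrite('pics/w12z.png',cv2.resize(im[130:250,174:334,::-1],(800,600),interpolation=cv2.INTER_CUBIC))
im=snap('scene','s12.png');x,y=242,168
cv2.imwrite('pics/s12c.png',cv2.resize(im[y-45:y+45,x-60:x+60,::-1],(800,600),interpolation=cv2.INTER_CUBIC))
E
```

```text
t 14.9 p [ 0.5116 -0.0431  0.1302] yaw 3.0863 zax [ 0.002  0.    -1.   ] F [-4.3 -1.2 21.8] M [-0.49  0.76 -0.02] w 0.0091 j [ 0.37  0.86 -0.66  1.83  0.78  0.73  0.78]
```

View pics/w12z.png

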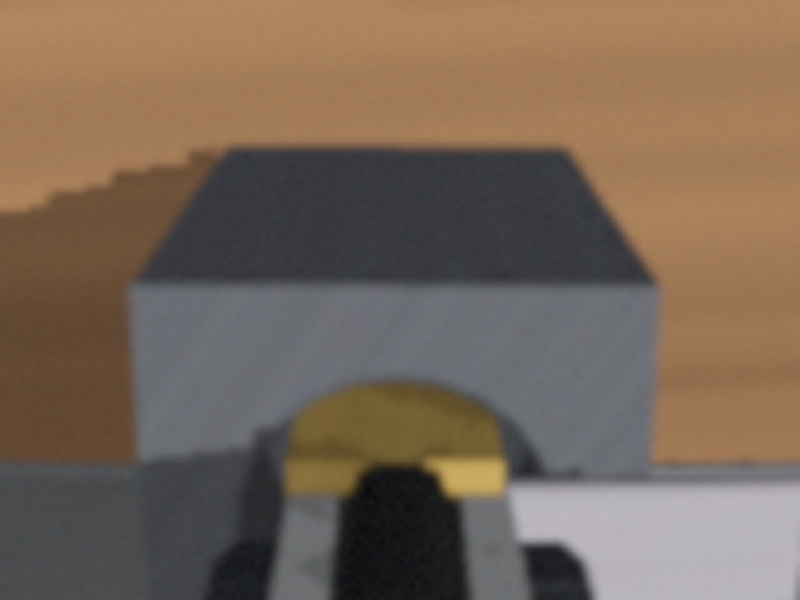

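View pics/s12c.png

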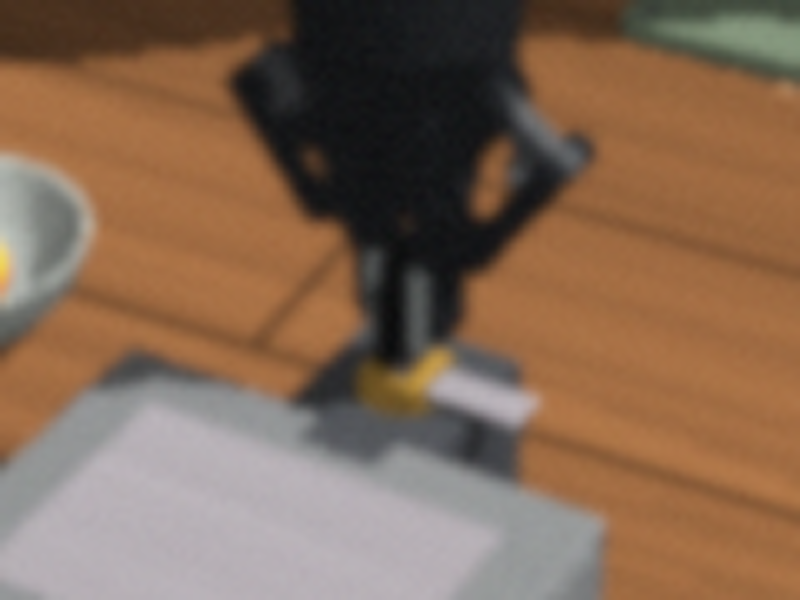

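Force jumped to 28 N at TCP z 0.130, the predicted home depth (0.130–0.131). That is above the 16 N pin limit, so this is the bottom. One light extra press with a small wiggle to confirm.

Emit:
arm_command(
  rows=[
    {"dx": 0,"dy": 0,"dz": 0.05,"ax": 0,"ay": 0,"az": 0.03,"gripper": -1},
    {"dx": 0,"dy": 0,"dz": 0.08,"ax": 0,"ay": 0,"az": -0.03,"gripper": -1},
    {"dx": 0,"dy": 0,"dz": 0.1,"ax": 0,"ay": 0,"az": 0,"gripper": -1},
  ],
)

```text
clock: 15.25
tool_pos: [0.5117, -0.043, 0.1301]
eef_rot: [0.084, 3.137, 0.0]
contact_force: [-5.8, 0.1, 29.2]
grip_width: 0.0095
```

```bash
python3 - <<'E'
from h import *
st()
E
```

```text
t 15.25 p [ 0.5117 -0.043   0.1301] yaw 3.0883 zax [ 0.003  0.    -1.   ] F [-5.8  0.1 29.2] M [-0.19  1.31  0.01] w 0.0095 j [ 0.37  0.86 -0.66  1.83  0.78  0.73  0.78]
```

Hard stop confirmed: z is unchanged at 0.1301. Now turning clockwise in steps about the key axis.

Emit:
arm_command(
  rows=[
    {"dx": 0,"dy": 0.02,"dz": 0,"ax": 0,"ay": 0,"az": 0.08,"gripper": -1},
    {"dx": 0,"dy": 0.04,"dz": 0,"ax": 0,"ay": 0,"az": 0.16,"gripper": -1},
    {"dx": 0,"dy": 0.06,"dz": 0,"ax": 0,"ay": 0,"az": 0.24,"gripper": -1},
    {"dx": -0.01,"dy": 0.07,"dz": 0,"ax": 0,"ay": 0,"az": 0.3,"gripper": -1},
  ],
)

```text
clock: 15.65
tool_pos: [0.5118, -0.0424, 0.1305]
eef_rot: [0.557, 3.088, 0.001]
contact_force: [-3.3, -0.6, 14.2]
grip_width: 0.0094
```

```bash
python3 - <<'E'
from h import *
s=st(); R=Ro.from_rotvec(s['eef_rot']).as_matrix(); print('F tool',R.T@s['contact_force'],'M tool',R.T@s['moment'])
E
```

```text
t 15.65 p [ 0.5118 -0.0424  0.1305] yaw 2.7849 zax [ 0.004 -0.    -1.   ] F [-3.3 -0.6 14.2] M [-0.06  0.64  0.02] w 0.0094 j [ 0.33  0.84 -0.58  1.83  0.71  0.68  0.55]
F tool [  2.80183851  -1.64972308 -14.16297018] M tool [ 0.28238286  0.57638775 -0.02205909]
```

Emit:
arm_command(
  rows=[
    {"dx": 0,"dy": 0.03,"dz": 0.02,"ax": 0,"ay": 0,"az": 0.1,"gripper": -1},
    {"dx": 0,"dy": 0.05,"dz": 0.02,"ax": 0,"ay": 0,"az": 0.2,"gripper": -1},
    {"dx": -0.01,"dy": 0.07,"dz": 0.02,"ax": 0,"ay": 0,"az": 0.3,"gripper": -1},
    {"dx": -0.02,"dy": 0.1,"dz": 0.02,"ax": 0,"ay": 0,"az": 0.4,"gripper": -1},
    {"dx": -0.03,"dy": 0.12,"dz": 0.02,"ax": 0,"ay": 0,"az": 0.5,"gripper": -1},
  ],
)

```text
clock: 16.15
tool_pos: [0.5127, -0.0413, 0.1306]
eef_rot: [1.309, 2.852, 0.002]
contact_force: [0.5, 1.1, 8.8]
grip_width: 0.0093
```

```bash
python3 - <<'E'
from h import *
im=snap('wrist','w13.png');s=st(); R=Ro.from_rotvec(s['eef_rot']).as_matrix(); print('F tool',R.T@s['contact_force'],'M tool',R.T@s['moment'])
im2=snap('scene','s13.png');x,y=242,168
cv2.imwrite('pics/c13.png',np.hstack([cv2.resize(im[130:250,154:354,::-1],(400,240)),cv2.resize(im2[y-45:y+45,x-60:x+60,::-1],(400,240))]))
E
```

```text
t 16.2 p [ 0.5127 -0.0412  0.1306] yaw 2.2741 zax [ 0.004 -0.    -1.   ] F [-0.6  0.   8.1] M [-0.2  -0.11  0.03] w 0.0091 j [ 0.26  0.82 -0.44  1.83  0.57  0.61  0.17]
F tool [ 0.40201676 -0.42457063 -8.07389834] M tool [ 0.04669069 -0.22429259 -0.03151329]
```

View pics/c13.png

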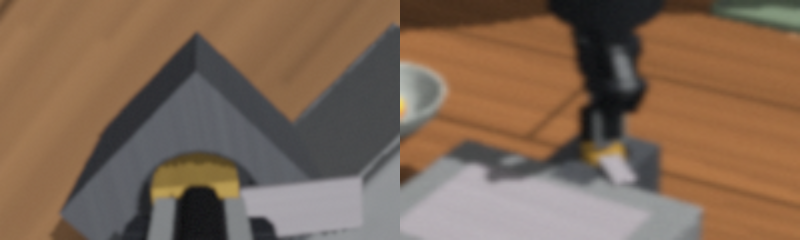

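The latch turns with the key. Continuing.

Emit:
arm_command(
  rows=[
    {"dx": 0,"dy": 0.03,"dz": 0.02,"ax": 0,"ay": 0,"az": 0.1,"gripper": -1},
    {"dx": 0,"dy": 0.05,"dz": 0.02,"ax": 0,"ay": 0,"az": 0.2,"gripper": -1},
    {"dx": -0.01,"dy": 0.07,"dz": 0.02,"ax": 0,"ay": 0,"az": 0.3,"gripper": -1},
    {"dx": -0.02,"dy": 0.1,"dz": 0.02,"ax": 0,"ay": 0,"az": 0.4,"gripper": -1},
    {"dx": -0.03,"dy": 0.12,"dz": 0.02,"ax": 0,"ay": 0,"az": 0.5,"gripper": -1},
  ],
)

```text
clock: 16.75
tool_pos: [0.514, -0.0407, 0.1307]
eef_rot: [1.978, 2.435, 0.004]
contact_force: [1.6, 0.0, 6.5]
grip_width: 0.0089
```

```bash
python3 - <<'E'
from h import *
s=st(); R=Ro.from_rotvec(s['eef_rot']).as_matrix(); print('F tool',R.T@s['contact_force'],'M tool',R.T@s['moment'], 'turned',3.0863-np.arctan2(R[1,0],R[0,0]))
E
```

```text
t 16.75 p [ 0.514  -0.0407  0.1307] yaw 1.7772 zax [ 0.005 -0.001 -1.   ] F [1.6 0.  6.5] M [-0.14 -0.21  0.08] w 0.0089 j [ 0.18  0.8  -0.3   1.83  0.41  0.56 -0.18]
F tool [-0.3079717   1.61020435 -6.48243655] M tool [-0.18156517 -0.17828022 -0.07654268] turned 1.3091037090107855
```

Emit:
arm_command(
  rows=[
    {"dx": 0,"dy": 0.03,"dz": 0.04,"ax": 0,"ay": 0,"az": 0.1,"gripper": -1},
    {"dx": 0,"dy": 0.05,"dz": 0.06,"ax": 0,"ay": 0,"az": 0.2,"gripper": -1},
    {"dx": -0.01,"dy": 0.07,"dz": 0.07,"ax": 0,"ay": 0,"az": 0.3,"gripper": -1},
    {"dx": -0.01,"dy": 0.08,"dz": 0.08,"ax": 0,"ay": 0,"az": 0.34,"gripper": -1},
  ],
)

```text
clock: 17.15
tool_pos: [0.5152, -0.0407, 0.1305]
eef_rot: [2.365, 2.06, 0.006]
contact_force: [-1.3, -1.1, 18.3]
grip_width: 0.0093
```

```bash
python3 - <<'E'
from h import *
P=cam('wrist');im=snap('wrist','w14.png');s=st(); R=Ro.from_rotvec(s['eef_rot']).as_matrix(); print('F tool',R.T@s['contact_force'],'M tool',R.T@s['moment'], 'turned',3.0863-np.arctan2(R[1,0],R[0,0]))
im2=snap('scene','s14.png');x,y=237,178
cv2.imwrite('pics/w14b.png',cv2.resize(im[:,:,::-1],(800,600)))
cv2.imwrite('pics/s14c.png',cv2.resize(im2[y-45:y+45,x-60:x+60,::-1],(800,600),interpolation=cv2.INTER_CUBIC))
E
```

```text
t 17.2 p [ 0.5152 -0.0406  0.1305] yaw 1.4322 zax [ 0.006 -0.001 -1.   ] F [-1.5 -0.9 16.7] M [-0.49  0.15  0.04] w 0.0088 j [ 0.13  0.8  -0.21  1.83  0.3   0.54 -0.41]
F tool [ -1.1300137   -1.30350557 -16.66092889] M tool [ 0.08508264 -0.51128752 -0.04416795] turned 1.6540940301527112
```

View pics/w14b.png

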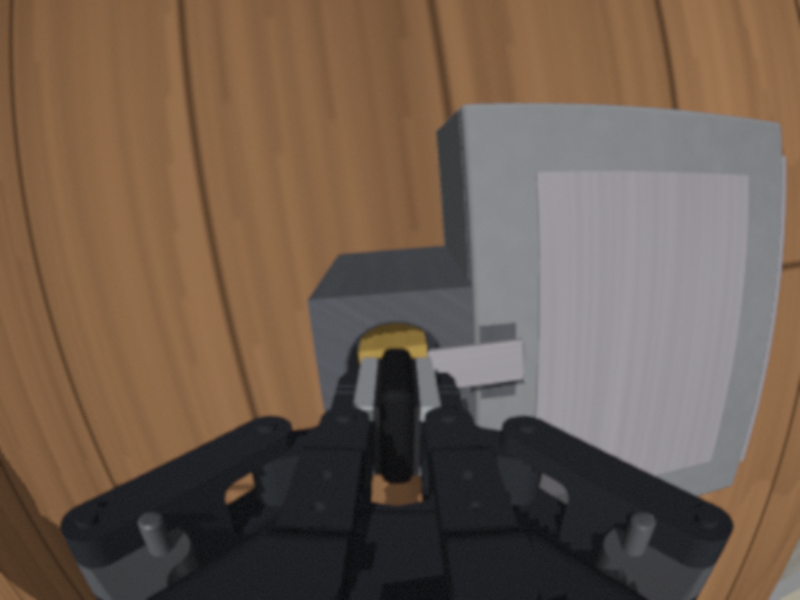

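View pics/s14c.png

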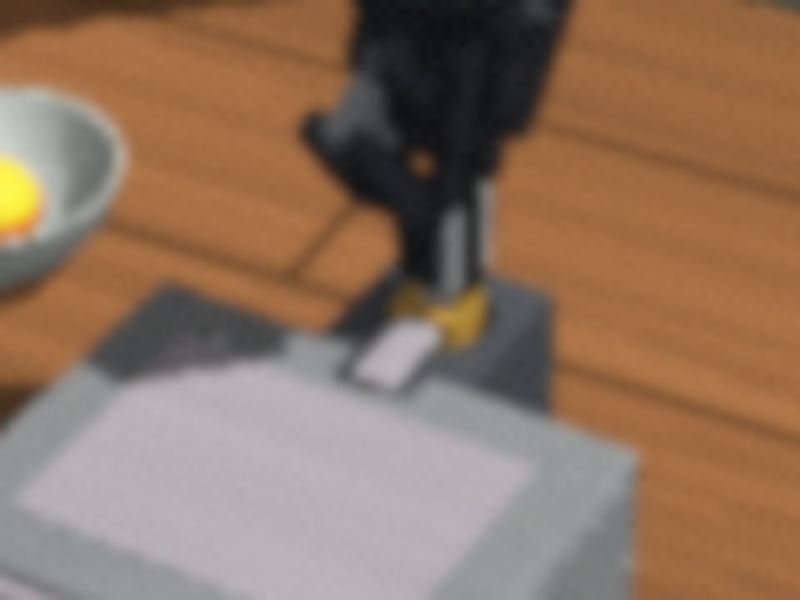

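The latch arm now lies over the lid's edge. Measuring its angle against the box.

```bash
python3 - <<'E'
from h import *
s=st();P=cam('wrist');im=cv2.imread('pics/w14.png')
cv2.imwrite('pics/w14z.png',cv2.resize(im[170:260,220:350],(780,540),interpolation=cv2.INTER_CUBIC))
k=1/1.5625;w=lambda x,y,z:atz('wrist',(x*k-.2,y*k-.2),z,P)
A=lambda a,b:np.degrees(np.arctan2(*(b-a)[1::-1]))
print('latch',A(w(440,349,.104),w(520,341,.104)),A(w(455,387,.104),w(523,381,.104)),'end',A(w(523,381,.104),w(520,341,.104))-90)
print('free edge-90',A(w(476,410,.0985),w(464,107,.0985))-90,A(w(475,320,.0985),w(464,107,.0985))-90,'panel',A(w(538,440,.0985),w(538,173,.0985))-90,'blk',A(w(312,299,.098),w(470,288,.098)), 'far',A(w(464,107,.0985),w(779,124,.0985)))
E
```

```text
t 17.25 p [ 0.5152 -0.0407  0.1305] yaw 1.4355 zax [ 0.006 -0.001 -1.   ] F [-1.5 -1.3 15.8] M [-0.36  0.18  0.06] w 0.0095 j [ 0.13  0.8  -0.21  1.83  0.3   0.54 -0.41]
latch -2.4696167013676966 -3.8174405729342547 end 1.9143542709028338
free edge-90 -3.444330772012492 -3.373844825576228 panel -2.5514111223593687 blk -3.672214303963863 far -2.8789224238357054
```

View pics/w14z.png

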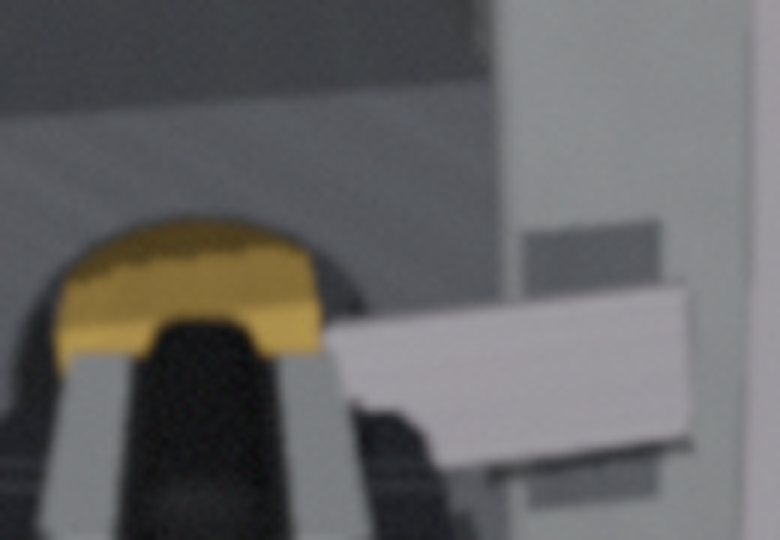

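The latch reads about −3.1° and the box about −3.2°, so the plug is right around 1.57. Adding ~0.07 rad to take it to the stop with margin.

Emit:
arm_command(
  rows=[
    {"dx": 0,"dy": 0.01,"dz": 0.03,"ax": 0,"ay": 0,"az": 0.03,"gripper": -1},
    {"dx": 0,"dy": 0.02,"dz": 0.04,"ax": 0,"ay": 0,"az": 0.06,"gripper": -1},
    {"dx": 0,"dy": 0.02,"dz": 0.05,"ax": 0,"ay": 0,"az": 0.07,"gripper": -1},
    {"dx": 0,"dy": 0.02,"dz": 0.05,"ax": 0,"ay": 0,"az": 0.07,"gripper": -1},
  ],
)

```text
clock: 17.65
tool_pos: [0.5154, -0.0407, 0.1305]
eef_rot: [2.434, 1.979, 0.007]
contact_force: [-2.1, -0.1, 16.1]
grip_width: 0.0091
```

```bash
python3 - <<'E'
from h import *
im=snap('wrist','w15.png')
for i in range(3):
  s=st(); R=Ro.from_rotvec(s['eef_rot']).as_matrix(); print('F tool',R.T@s['contact_force'],'Mz tool',(R.T@s['moment'])[2], 'turned',3.0863-np.arctan2(R[1,0],R[0,0])); bot.get_image('top')
cv2.imwrite('pics/w15z.png',cv2.resize(im[170:260,220:350,::-1],(780,540),interpolation=cv2.INTER_CUBIC))
E
```

```text
t 17.7 p [ 0.5154 -0.0408  0.1305] yaw 1.3654 zax [ 0.006 -0.001 -1.   ] F [-2.3 -1.  16.6] M [-0.19  0.49  0.08] w 0.0093 j [ 0.12  0.8  -0.19  1.83  0.27  0.53 -0.45]
F tool [ -1.46037796  -1.89740885 -16.57716172] Mz tool -0.08157825019888382 turned 1.7208754606807681
t 17.75 p [ 0.5154 -0.0407  0.1305] yaw 1.3655 zax [ 0.006 -0.001 -1.   ] F [-1.9  0.1 16.4] M [-0.22  0.55  0.06] w 0.0091 j [ 0.12  0.8  -0.19  1.83  0.27  0.53 -0.45]
F tool [ -0.25044067  -1.77581192 -16.44672551] Mz tool -0.06519144902004918 turned 1.7208048309417547
t 17.8 p [ 0.5154 -0.0407  0.1305] yaw 1.3655 zax [ 0.006 -0.001 -1.   ] F [-2.2  0.3 15.9] M [-0.18  0.56  0.06] w 0.0098 j [ 0.12  0.8  -0.19  1.83  0.27  0.53 -0.45]
F tool [ -0.10550887  -2.11088986 -15.93987662] Mz tool -0.057597204680783956 turned 1.7207770025118143
```

View pics/w15z.png

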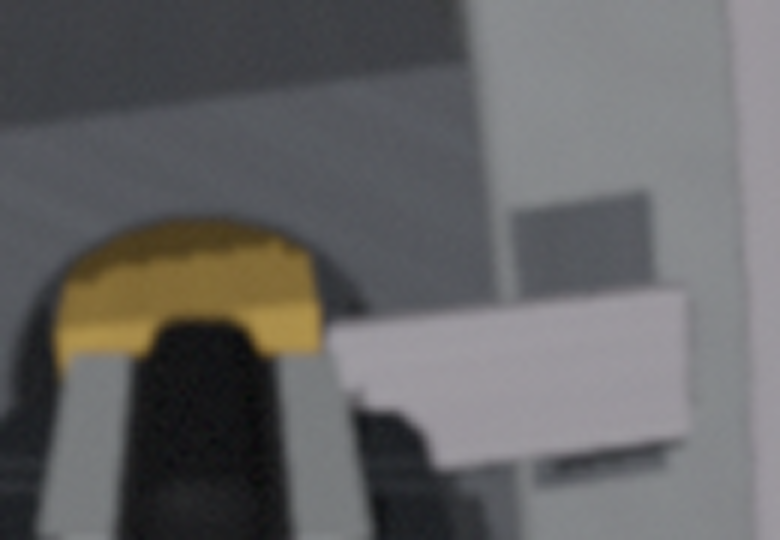

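Emit:
arm_command(
  rows=[
    {"dx": 0,"dy": 0,"dz": 0.04,"ax": 0,"ay": 0,"az": 0.02,"gripper": -1},
    {"dx": 0,"dy": 0.01,"dz": 0.05,"ax": 0,"ay": 0,"az": 0.03,"gripper": -1},
    {"dx": 0,"dy": 0.01,"dz": 0.05,"ax": 0,"ay": 0,"az": 0.03,"gripper": -1},
  ],
)

```text
clock: 18.15
tool_pos: [0.5154, -0.0407, 0.1305]
eef_rot: [2.463, 1.942, 0.007]
contact_force: [-2.0, -0.3, 16.4]
grip_width: 0.0088
```

```bash
python3 - <<'E'
from h import *
P=cam('wrist');im=snap('wrist','w16.png');im2=snap('scene','s16.png')
for i in range(3):
  s=st(); R=Ro.from_rotvec(s['eef_rot']).as_matrix(); print('Mz tool',(R.T@s['moment'])[2], 'turned',3.0863-np.arctan2(R[1,0],R[0,0])); bot.get_image('top')
cv2.imwrite('pics/w16z.png',cv2.resize(im[170:260,220:350,::-1],(780,540),interpolation=cv2.INTER_CUBIC))
cv2.imwrite('pics/s16c.png',cv2.resize(im2[120:280,120:320,::-1],(750,600),interpolation=cv2.INTER_CUBIC))
E
```

```text
t 18.25 p [ 0.5154 -0.0407  0.1305] yaw 1.3355 zax [ 0.007 -0.001 -1.   ] F [-3.   1.4 15.6] M [-0.11  0.67  0.04] w 0.0095 j [ 0.12  0.8  -0.18  1.83  0.26  0.53 -0.47]
Mz tool -0.041514958330759924 turned 1.7507786175625346
t 18.3 p [ 0.5154 -0.0408  0.1305] yaw 1.3355 zax [ 0.007 -0.001 -1.   ] F [-2.7 -0.3 15.8] M [-0.11  0.69  0.07] w 0.0094 j [ 0.12  0.8  -0.18  1.83  0.26  0.53 -0.47]
Mz tool -0.06829720999322528 turned 1.7508133726944433
t 18.35 p [ 0.5154 -0.0407  0.1305] yaw 1.3355 zax [ 0.007 -0.001 -1.   ] F [-3.3  0.7 15.7] M [-0.12  0.72 -0.01] w 0.0092 j [ 0.12  0.8  -0.18  1.83  0.26  0.53 -0.47]
Mz tool 0.010363402068137254 turned 1.750765200275004
```

View pics/w16z.png

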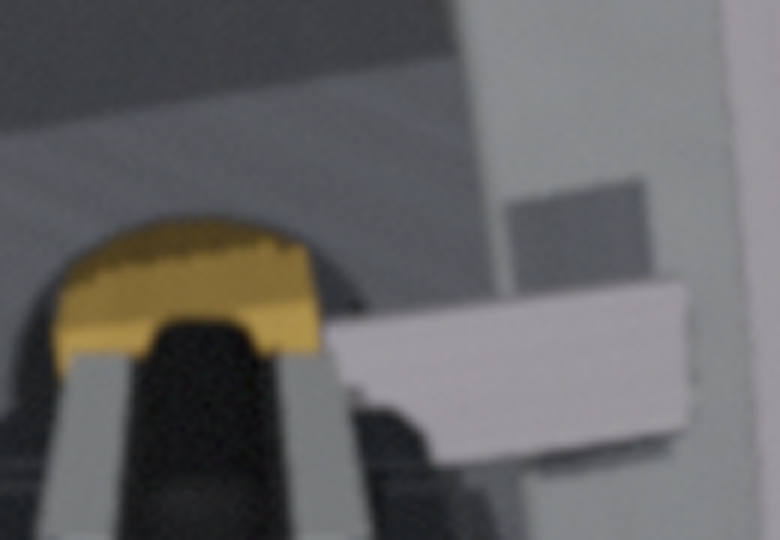

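View pics/s16c.png

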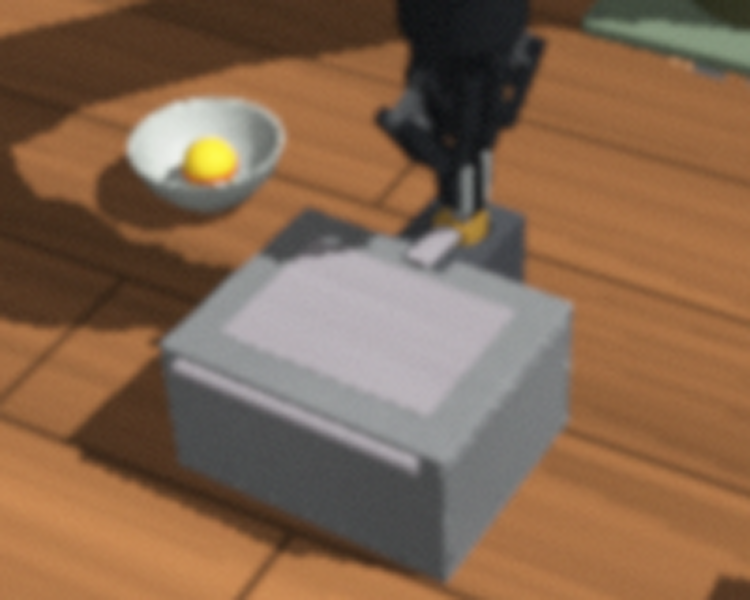

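```bash
python3 - <<'E'
from h import *
P=cam('wrist');w=lambda x,y,z:atz('wrist',(220+x/6-.42,170+y/6-.42),z,P)
A=lambda a,b:np.degrees(np.arctan2(*(b-a)[1::-1]))
print('latch top edge',A(w(330,320,.104),w(684,282,.104)),'lower',A(w(440,465,.104),w(688,430,.104)),'end edge-90',A(w(688,430,.104),w(685,284,.104))-90)
print('blk',A(w(0,130,.098),w(455,58,.098)),'lid patch',A(w(508,204,.0985),w(643,180,.0985)),'free-90',A(w(495,300,.0985),w(455,0,.0985))-90)
e=(w(688,430,.104)+w(685,284,.104))/2; print('latch end mid',e, 'angle from plug axis',np.degrees(np.arctan2(e[1]+.0434,e[0]-.514)),np.linalg.norm(e[:2]-[.514,-.0434]))
print(bot.sense()['clock'])
E
```

```text
latch top edge -7.712024545360676 lower -6.258443245332213 end edge-90 -6.778328472106551
blk -4.22687646166989 lid patch -3.414627303048747 free-90 -3.646580279839071
latch end mid [ 0.56113219 -0.048293    0.104     ] angle from plug axis -5.9268979316846355 0.047385493510006566
18.4
```

The latch is at about −6.8° with the box at about −3.5°, a turn of ~93° (the stop is 92.8°). The lid is flush and the key is pressed home, so I'm handing in.

```bash
python3 - <<'E'
from h import *
st(); print(bot.job_done()); st()
E
```

```text
t 18.4 p [ 0.5154 -0.0407  0.1305] yaw 1.3356 zax [ 0.007 -0.001 -1.   ] F [-3.2  0.7 16.6] M [-0.09  0.66  0.05] w 0.0092 j [ 0.12  0.8  -0.18  1.83  0.26  0.53 -0.47]
the job is handed in; nothing more can be done
None
the job is handed in; nothing more can be done
```

I shut the lid, took the small black key from the block, pushed it home in the lock and turned it clockwise. I handed the job in at 18.4 s with the key still gripped, pressed down and held at the turn.

**Last checks**
- **Key depth:** the key met a hard stop at the expected depth, with no further travel under about 29 N. About 16 N of downward press remained at hand-in.
- **Turn:** measured against the box in the wrist picture, the latch had turned about 93°, roughly the 1.62 rad stop, and lay over the lid's edge.
- **Lid and bystanders:** the lid looked flush with the box in both views. I did not touch the basket, the bowl, the things in them or the other two keys.

**What did not go cleanly**
- **Force while shutting the lid:** the press reached 108 N for a moment (the wrist limit is 120 N). The arm turned out stiffer than I expected, so I backed off at once.
- **Turn measurement:** the separate edge readings of the latch differ by about 1.5°, and the wrist torque was too noisy to feel the stop, so the angle rests on the pictures.
- **Decoy keys:** the larger black key and the purple one fell over by themselves in the first second or so, before the arm moved.

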